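# Hang the dosing scoop on the scoop carousel

## Robot

A 6-joint arm with a two-finger parallel gripper is mounted at the origin on the work surface; the furniture and walls round the work are solid. World frame = base frame: x ahead of the robot, y to its left, z up, the work surface at z = 0. Lengths are in m, angles in rad, forces in N, time in s.
With the tool pointing down it reaches from about 0.425 to 0.95 m from the base axis. Payload 3.5 kg.
Tool frame: the origin (TCP) lies midway between the tips of the shut fingers; the grasp point (between the pads) lies 19 mm behind it; z points along the fingers, y is the direction in which the jaws open and shut (so a half turn about z gives the same grasp; the last joint's range is limited). The gripper opens to 85 mm and grips with 20 to 120 N. Pads are 22 mm wide; open, the fingers measure 114 mm over their backs; the gripper's body (76 mm by 85 mm) begins 54 mm behind the grasp point. The pads swing forward as they close: fully open they stand 13 mm farther back than shut.
Start: joints at [-1.448, 0.286, 1.577, -0, 1.279, -0.15], TCP at [0.182, -0.65, 0.198] pointing down, gripper open.
Joint ranges: [-2.77, 2.77], [-0.9, 2.22], [0.21, 2.48], [-1.53, 4.67], [0.24, 2.81], [-2.84, 2.84]. Speed limits (rad/s): [2.79, 2.79, 3.14, 3.14, 3.14, 3.14].

## Interface

Orientations are given as a unit quaternion [x, y, z, w].
In Python, from plant import manip gives the robot as it stands.
- The arm moves only by the shell command python3 -m crank 'ROWS' [OPENING]. ROWS is JSON, a list of rows, each a list of 2 entries, a list of its own where there are three numbers: the shift along the tool's x, y, z in units of 30 mm (1.0 is 30 mm), then the turn about the tool's z in rad. A call has 1 to 5 rows; each row is the pose to reach, as a shift and turn from the pose measured when the call began, along the tool's axes at that moment; what a row does not reach only later rows make up. A row lasts 1/12 s, in which the tool goes at most 41.7 mm and 7.16 degrees, less where a joint would pass 70% of its speed; a pose out of reach is approached as far as the arm can. A call with a gripper value outside its range is refused whole. OPENING is the closure, from 0 (fully open) to 1 (shut), set as the call begins (- or left out, the last holds). The fingers move at their own pace and stop on an object; the grip force is fixed at half the most. Time passes only in rows, so rows that repeat a pose let the fingers close. It gives the time, the measured TCP pose, the force and the opening at its end, in the units of the state.
- manip.get_state(): the state, without advancing time (a new reading comes with each control period).
- manip.capture(name): name is "scene" or "top" or "wrist"; returns a dict with "image" (420x560x3 uint8, red, green, blue), "range_z" (420x560 float32, m along the optical axis (not along the pixel's ray), 0 where there is no reading), "mtx" (3x3 intrinsics, pixels), "R" (3x3) and "t" (3): a world point X has camera coordinates R X + t; the wrist camera has in their place "hand_eye" (4x4, takes a point from camera to tool coordinates, whose origin is the TCP and whose axes are the flange's). Camera axes: x right, y down, z forward; pixel columns grow to the right and rows downward; lengths in m; the calibration is good to about 2 mm. The wrist camera is an equidistant fisheye: a pixel r from the principal point sees the ray r / f radians off the axis. A picture is of the moment at which its call begins: read the wrist's pose just before it.
- manip.hand_in(): hands the job in, once; it reports no verdict.
The state is a dict: "time_s": time; "joint_positions": joint angles; "dq": joint speeds; "joint_torque": joint torques, N m; "position": TCP position; "eef_rot": TCP orientation; "contact_force": force on the tool from outside, world axes, zero at the start; "torque": the same for the moment, N m; "width": finger opening in m.
Only numpy, scipy, OpenCV 4.12 (cv2) and the standard library are available. Lean on these libraries where they do the work, as an engineer would, in place of code of your own. Each camera call takes 0.05 s, during which the arm holds its last target. There are 200 camera calls.

## Task

Put the washed dosing scoop back on the scoop carousel: first turn the carousel until its empty hook faces front, towards the robot, clicked into its index position, and let go of it. Then push the scoop's eye down onto that hook, past the sprung keeper and fully home, gently and without forcing it, and leave the scoop hanging freely there, bowl down, with the hook still at the front. Do not shift the jars and the spice shaker.

Things in the scene. Friction and masses are not known exactly. Their poses are not given: they have to be found in the camera images.
- scoop: The loose steel dosing scoop, about 60 g: round bowl 48 mm across, 25 mm tall, mouth up, with a level flat handle 14 mm wide, 4 mm thick, free underneath (top face 25 mm, underside 21 mm above the bowl's foot). Origin: below the eye's centre, level with the bowl's foot; z out of the bowl's mouth, x along the handle away from the bowl, whose centre is at x = -118 mm.
- scoop_eye (a point): Centre of the eye in the end of the scoop's handle, at mid-thickness, 23 mm above the scoop's origin; axes of the scoop. The eye plate is 28 x 28 x 4 mm with straight parallel sides (a good grasp, 28 mm wide along y: the hook wire comes up between the fingers); its hole is 14 x 14 mm, along z.
- carousel: The carousel's fixed grey foot, 130 mm across; on it turns, endlessly either way, a rack of five wire hooks 72 degrees apart, four of them with other scoops (hanging z 245 to 80 mm, within 90 mm of the axis, able to swing). Origin: on the turning axis at the table top, z up; its -x is the front, facing the robot.
- roller (a point): Spring roller low at the back of the foot, 30 mm from the axis, 36 mm up. It presses on a five-sided cam and so gives the rack five rest positions 72 degrees apart, one with the empty hook straight to the front (within about 5 degrees). Turning on takes up to about 0.3 N m; past half-way it snaps on by itself, short of that it springs back.
- rack: The turning rack of the carousel: upright post with hub, five hooks and the knob. Origin: on the turning axis at the table top, z up; the empty hook lies along its -x.
- knob_grip (a point): Centre of the round fluted black hand knob on top of the rack, on the turning axis, 315 mm above the table: 42 mm across, gripping part from 298 to 326 mm, top at 330 mm. The rack turns with it. Nothing else of the rack stands above 282 mm.
- hook (a point): The empty hook, on the rack: 6 mm wire, sloping down and out from the hub to a bend 58 mm from the axis, 230 mm up, then straight on up and out, 30 degrees off upright, for 42 mm. Origin: nominal wire centre at the bend; z along the straight part to the tip, y level across it, x up and inwards. Bent in use: the real wire sits up to 5 mm higher or lower along z than these points.
- hook_tip (a point): On the hook's straight part, nominally 45 mm from the bend: its rounded end. Axes of the hook. At the front means: this point within 14 mm of the foot's front line (its -x axis). An eye pushed along -z ends at a firm stop, its mid-plane about 5 mm from the real bend; find it by feel. More than 16 N between held scoop and carousel bends the wire.
- keeper_end (a point): Free end of the hook's sprung keeper leaf (when out), nominally 9 mm from the bend along z. It lies on the wire's x side, 5 mm wide, hinged 31 mm from the bend, rising to 7 mm off the wire here. An eye pushed along -z rides over it against up to about 8 N, mostly across the wire; it springs up behind only when the eye is within 2 mm of the stop. Eye centre then under 12 mm from the listed bend.
- jar_blue: Bystander, loose: sample jar with a wide blue cap, 68 mm across, 117 mm tall. Origin: centre of its underside.
- jar_amber: Bystander, loose: brown jar with a white ribbed cap, 49 mm across, 90 mm tall. Origin: centre of its underside.
- shaker_dark: Bystander, loose: slim spice shaker with a black cap, 41 mm across, 105 mm tall. Origin: centre of its underside.

How it is judged:
On the way, in this order (a step that is already met when the one before it is completed fails the run):
1. the empty hook stands at the front, at rest, with the carousel let go (x of hook_tip in the frame of carousel below -0.075 m and y of hook_tip in the frame of carousel between -0.014 and 0.014 m and angular speed of rack below 0.15 rad/s and contact force between the fingers and carousel below 0.3 N), for 0.2 s.
2. the scoop's eye is on the hook, past the keeper (z of scoop_eye in the frame of hook between -0.015 and 0.012 m and x of scoop_eye in the frame of hook between -0.012 and 0.036 m and y of scoop_eye in the frame of hook between -0.008 and 0.008 m), for 0.2 s.
At the end, for the whole second after the job is handed in: The scoop hangs quietly, handle within 34 degrees of upright and bowl down, from the hook that was empty, its eye past the keeper: eye centre under 12 mm from the listed bend along the straight part, within 8 mm sideways, at most 36 mm up the inner arm. Hook tip within 14 mm of the front line (all of step 2 and x of hook_tip in the frame of carousel below -0.075 m and y of hook_tip in the frame of carousel between -0.014 and 0.014 m and angle between scoop's own x axis and vertical below 0.6 rad and linear speed of scoop below 0.08 m/s); the robot touches nothing.
It fails at once if the held scoop pressed on the carousel with more than 16 N (contact force between scoop and carousel above 16 N and contact force between the fingers and scoop above 1 N).
It fails at once if a jar or shaker shifted by more than 30 mm (distance of any of jar_blue, jar_amber, shaker_dark from where it was at the start of the episode above 0.03 m).
It also fails if it takes over 69 s, if anything falls off the work surface, if the arm or the gripper's body presses on something with over 40 N, if the wrist force passes 120 N, or if a joint passes its speed limit or range.

## Working session

There is one attempt and no reset: what is moved stays moved. The work goes in short steps, Python scripts to look and compute and a shell command to move; the robot and the scene stay as the last step left them, time stands still between calls to the robot, and variables do not carry over. Pictures are saved under pics/ and viewed, about 8 in all and at most 12, crops included, and the job is handed in when it is done.

```bash
ls; mkdir -p pics
cat > h.py <<'E'
import numpy as np, cv2, pickle
from plant import manip
from scipy.spatial.transform import Rotation as Ro
def grab(n,f=None):
    s=manip.get_state(); c=manip.capture(n); c['state']=s
    if f: cv2.imwrite('pics/'+f+'.png',c['image'][:,:,::-1])
    pickle.dump(c,open('last_%s.pkl'%n,'wb')); return c
def cloud(c):
    z=c['range_z']; K=c['mtx']; v,u=np.mgrid[:420,:560]
    P=np.stack([(u-K[0,2])/K[0,0]*z,(v-K[1,2])/K[1,1]*z,z],-1)
    W=(P-np.ravel(c['t']))@c['R']; W[z<=0]=np.nan; return W
E
python3 - <<'E'
from h import *
a=grab('scene','s0'); b=grab('top','t0')
for c in (a,b): print(c['mtx'].round(1).tolist(),(-c['R'].T@np.ravel(c['t'])).round(3),c['R'].round(3).tolist())
cv2.imwrite('pics/both0.png',np.hstack([cv2.resize(x['image'],(400,300)) for x in (a,b)])[:,:,::-1])
print({k:np.round(v,3).tolist() for k,v in manip.get_state().items()})
E
```

```text
pics
[[401.9, 0.0, 276.4], [0.0, 401.9, 201.5], [0.0, 0.0, 1.0]] [0.023 0.455 0.703] [[-0.745, -0.666, -0.018], [-0.384, 0.451, -0.806], [0.545, -0.594, -0.592]]
[[469.0, 0.0, 286.2], [0.0, 469.0, 211.1], [0.0, 0.0, 1.0]] [ 0.269 -0.026  1.241] [[0.025, -1.0, 0.003], [-0.98, -0.025, -0.196], [0.196, 0.002, -0.981]]
{'time_s': 0.1, 'joint_positions': [-1.448, 0.287, 1.578, -0.0, 1.279, -0.15], 'dq': [0.002, -0.001, -0.005, 0.0, -0.0, 0.001], 'joint_torque': [0.0, -40.73, -29.37, -0.0, 0.003, -0.0], 'position': [0.182, -0.649, 0.196], 'eef_rot': [0.991, 0.136, 0.0, -0.001], 'contact_force': [0.487, 0.238, -0.767], 'torque': [-0.017, 0.074, -0.004], 'width': 0.085}
```

View pics/s0.png

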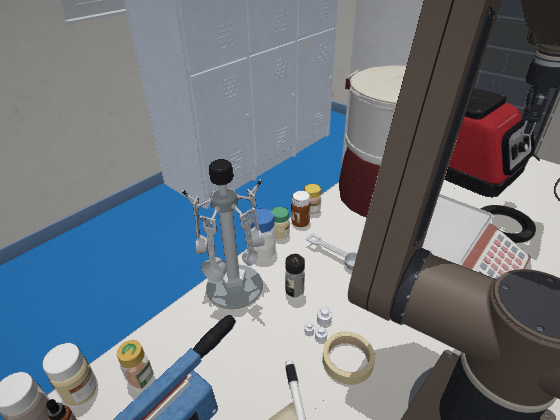

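View pics/t0.png

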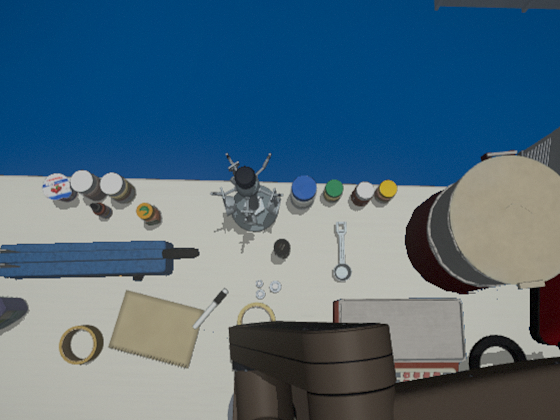

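Scene: carousel at top-view (255,205), knob (245,178). Scoop has its bowl at (342,272) and eye at (341,226); shaker (282,247), blue jar (304,188), brown jar with white cap (363,195).

Run:
```python
from h import *
b=pickle.load(open('last_top.pkl','rb')); a=pickle.load(open('last_scene.pkl','rb'))
W=cloud(b); A=cloud(a)
def at(W,u,v): print((u,v),W[v,u].round(3))
for p in [(245,178),(255,205),(304,188),(363,195),(282,247),(342,272),(341,226),(341,250),(230,157),(268,157),(220,197),(276,205)]: at(W,*p)
# foot points
m=(W[...,2]>0.006)&(W[...,2]<0.05)&(abs(W[...,0]-W[205,255,0])<.1)&(abs(W[...,1]-W[205,255,1])<.09)
P=W[m]; print('foot',len(P),P.min(0),P.max(0),np.median(P[:,2]))
k=W[(W[...,2]>0.322)&(abs(W[...,0]-.7)<.2)&(abs(W[...,1]-.05)<.1)]; print('knob',len(k),np.median(k,0),k.min(0),k.max(0))
for n,c,x in (('t',W,1),('s',A,1)):
    pts=c[np.isfinite(c[...,2])&(c[...,2]>.2)&(c[...,2]<.295)&(np.hypot(c[...,0]-np.median(k[:,0]),c[...,1]-np.median(k[:,1]))<.11)]
    d=pts-np.median(k,0); r=np.hypot(d[:,0],d[:,1]); th=np.degrees(np.arctan2(d[:,1],d[:,0]))
    q=r>.06
    h=np.histogram(th[q],np.arange(-180,181,10)); print(n,[(int(e),int(c)) for c,e in zip(*h) if c])
    for lo in np.arange(-180,180,24):
        s=q&(th>=lo)&(th<lo+24)
        if s.any(): i=np.argmax(np.where(s,r,0)); print(n,lo,pts[i].round(3),r[i].round(3),th[i].round(1))
s=W[(W[...,2]>0.015)&(W[...,2]<.04)][:]
ca=cv2.resize(a['image'][145:310,170:300],None,fx=3.5,fy=3.5,interpolation=cv2.INTER_CUBIC)
cb=cv2.resize(b['image'][145:290,200:370],None,fx=2,fy=2,interpolation=cv2.INTER_CUBIC)
o=np.zeros((577,800,3),np.uint8); o[:ca.shape[0],:ca.shape[1]]=ca[:577]; o[:cb.shape[0],456:456+cb.shape[1]]=cb
cv2.imwrite('pics/c0.png',o[:,:,::-1])
```

```text
(245, 178) [0.516 0.06  0.332]
(255, 205) [0.511 0.054 0.099]
(304, 188) [ 0.552 -0.066  0.123]
(363, 195) [ 0.547 -0.218  0.083]
(282, 247) [ 0.406 -0.016  0.108]
(342, 272) [ 0.358 -0.175 -0.001]
(341, 226) [ 0.481 -0.172 -0.004]
(341, 250) [ 0.413 -0.169  0.025]
(230, 157) [0.582 0.101 0.261]
(268, 157) [0.583 0.018 0.265]
(220, 197) [ 0.552  0.157 -0.001]
(276, 205) [0.5   0.    0.158]
foot 954 [ 0.41764136 -0.03590646  0.00603195] [0.58914584 0.13557945 0.04880458] 0.014020077425595788
knob 339 [0.52080557 0.06070837 0.32936341] [0.50077243 0.04030823 0.32213394] [0.54344923 0.08326104 0.33424507]
t [(-180, 13), (-120, 6), (-110, 33), (-100, 2), (-40, 43), (20, 7), (30, 39), (40, 7), (100, 35), (110, 2), (160, 1), (170, 9)]
t -180 [0.442 0.06  0.268] 0.078 -179.5
t -132 [ 0.496 -0.015  0.27 ] 0.079 -108.4
t -108 [ 0.498 -0.017  0.268] 0.08 -106.2
t -60 [0.587 0.012 0.273] 0.083 -36.4
t -36 [0.591 0.014 0.269] 0.084 -33.7
t 12 [0.589 0.107 0.268] 0.082 34.4
t 36 [0.587 0.109 0.267] 0.082 36.5
t 84 [0.497 0.137 0.267] 0.08 107.5
t 108 [0.495 0.135 0.268] 0.078 109.5
t 156 [0.442 0.062 0.267] 0.078 179.0
s [(-180, 33), (-170, 6), (-130, 5), (-120, 18), (-110, 49), (20, 1), (30, 67), (40, 24), (50, 1), (90, 18), (100, 102), (110, 72), (120, 7), (160, 19), (170, 90)]
s -180 [0.44  0.06  0.269] 0.081 -179.7
s -132 [ 0.494 -0.015  0.268] 0.08 -109.2
s -108 [ 0.496 -0.016  0.264] 0.081 -108.0
s 12 [0.586 0.106 0.267] 0.079 35.1
s 36 [0.585 0.11  0.265] 0.081 37.3
s 84 [0.497 0.138 0.266] 0.081 107.4
s 108 [0.496 0.137 0.264] 0.08 108.3
s 156 [0.439 0.061 0.268] 0.082 179.7
```

View pics/c0.png

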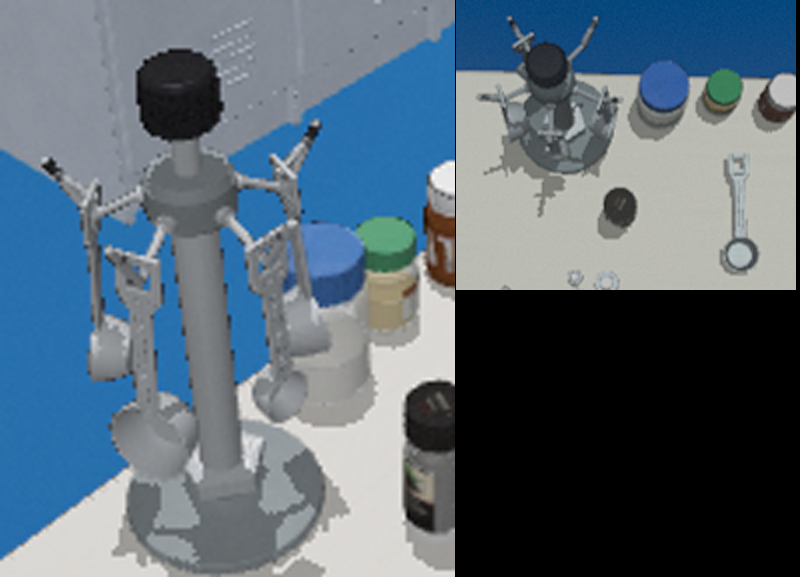

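Crop: the hooks lie at world angles of about 180, 108, 36, -36 and -108°. The one at -36° (crop 590,30) has no eye on it, so it is the empty one. It needs two clicks clockwise (-144°) to reach the front.

Run:
```python
from h import *
b=pickle.load(open('last_top.pkl','rb')); W=cloud(b)
# scoop pixels: gray, above table by depth, in window
w=W[215:290,325:360].reshape(-1,3)
s=w[(w[:,2]>.012)&(w[:,2]<.04)]
print('scoop z',np.percentile(s[:,2],[5,50,95]),s.min(0),s.max(0))
r=cv2.minAreaRect((s[:,:2]*1000).astype(np.float32)); print(r)
for lo in np.arange(.33,.5,.012):
    q=s[(s[:,0]>=lo)&(s[:,0]<lo+.012)]
    if len(q): print(round(lo+.006,3),len(q),q[:,1].min().round(4),q[:,1].max().round(4),q[:,1].mean().round(4),np.median(q[:,2]).round(4))
# knob circle
k=W[(W[...,2]>0.324)&(abs(W[...,0]-.52)<.05)&(abs(W[...,1]-.06)<.05)]
print('knob',cv2.minEnclosingCircle((k[:,:2]*1000).astype(np.float32)),np.median(k[:,2]))
# obstacles
for y0 in np.arange(-.8,.2,.1):
    q=W[(W[...,1]>=y0)&(W[...,1]<y0+.1)&(W[...,2]>.14)&(W[...,0]>.15)]
    if len(q): print('obs y',round(y0,2),'x',q[:,0].min().round(3),q[:,0].max().round(3),'zmax',q[:,2].max().round(3),len(q))
```

```text
scoop z [0.01665561 0.02424903 0.02861999] [ 0.332507   -0.19489844  0.01207932] [ 0.48708563 -0.15076609  0.03103932]
((409.77301025390625, -171.8069305419922), (154.36309814453125, 44.12965774536133), 1.2532885074615479)
0.336 24 -0.1902 -0.1564 -0.1743 0.0216
0.348 19 -0.1949 -0.151 -0.1776 0.0225
0.36 19 -0.1949 -0.1508 -0.1781 0.0211
0.372 37 -0.1929 -0.1538 -0.1749 0.0223
0.384 25 -0.1774 -0.1658 -0.1716 0.0245
0.396 21 -0.1776 -0.166 -0.1716 0.0246
0.408 23 -0.1771 -0.1659 -0.1718 0.0248
0.42 28 -0.177 -0.1635 -0.1706 0.0257
0.432 24 -0.1772 -0.1634 -0.1703 0.0241
0.444 30 -0.1773 -0.1632 -0.1702 0.0248
0.456 35 -0.1817 -0.1555 -0.1685 0.024
0.468 38 -0.1823 -0.1555 -0.1695 0.0248
0.48 37 -0.1823 -0.1556 -0.1684 0.0257
0.492 8 -0.1821 -0.1559 -0.1705 0.0239
knob ((522.0794067382812, 60.471134185791016), 21.399383544921875) 0.32946248466654143
obs y -0.6 x 0.314 0.569 zmax 0.362 2995
obs y -0.5 x 0.203 0.586 zmax 0.577 7348
obs y -0.4 x 0.15 0.55 zmax 0.642 7560
obs y -0.3 x 0.15 0.193 zmax 0.678 3229
obs y -0.2 x 0.15 0.251 zmax 0.722 5437
obs y -0.1 x 0.15 0.518 zmax 0.721 6799
obs y -0.0 x 0.15 0.591 zmax 0.536 2794
obs y 0.1 x 0.385 0.589 zmax 0.272 239
```

```bash
cat >> h.py <<'E'
def go(x,y,z,yaw=None):
    s=manip.get_state(); R=Ro.from_quat(s['eef_rot']); p=np.array(s['position'])
    d=R.inv().apply(np.array([x,y,z])-p)/.03; ax=R.as_matrix()[:,0]; cy=np.arctan2(ax[1],ax[0])
    t=0 if yaw is None else -((yaw-cy+np.pi)%(2*np.pi)-np.pi)
    print('shift',d.round(2).tolist(),'turn',round(t,3),'yaw',round(cy,3),'rows',round(np.linalg.norm(d)*30/41.7,1),'j6',round(s['joint_positions'][5],3),'t',round(s['time_s'],2),'F',np.round(s['contact_force'],1),'tiltz',R.as_matrix()[:,2].round(3))
E
python3 -m crank '[[[0,0,-1.3],0],[[0,0,-2.6],0],[[0,0,-3.9],0],[[0,0,-5.2],0],[[0,0,-6.8],0]]'
python3 -m crank '[[[0,0,-1.8],0],[[0,0,-1.8],0]]'
python3 -c "
from h import *
go(.522,.0605,.42,1.87)"
```

```text
time_s: 0.52
position: [0.1818, -0.6491, 0.3944]
eef_rot: [0.991, 0.136, 0.0, -0.002]
contact_force: [0.1, 0.3, -0.4]
width: 0.0852
time_s: 0.68
position: [0.1819, -0.65, 0.4571]
eef_rot: [0.991, 0.136, -0.0, 0.003]
contact_force: [0.4, -0.1, 1.4]
width: 0.0855
shift [17.3, -19.76, 1.09] turn -1.597 yaw 0.273 rows 18.9 j6 -0.15 t 0.68 F [ 0.4 -0.1  1.4] tiltz [ 0.001 -0.007 -1.   ]
```

```bash
python3 -m crank '[[[0.9,-1.0,0],-0.1],[[1.8,-2.0,0],-0.2],[[2.7,-3.0,0],-0.3],[[3.6,-4.0,0],-0.4],[[4.5,-5.1,0],-0.5]]'
python3 -c "
from h import *
go(.522,.0605,.44,1.87)"
```

```text
time_s: 1.1
position: [0.2708, -0.4655, 0.455]
eef_rot: [0.925, 0.379, -0.001, 0.003]
contact_force: [2.0, -0.8, -0.2]
width: 0.0857
shift [18.27, -6.63, 0.41] turn -1.093 yaw 0.777 rows 14.0 j6 -0.438 t 1.1 F [ 2.  -0.8 -0.2] tiltz [ 0.001 -0.005 -1.   ]
```

```bash
python3 -m crank '[[[1.3,-0.47,0],-0.1],[[2.6,-0.94,0],-0.2],[[3.9,-1.4,0.1],-0.3],[[5.2,-1.9,0.1],-0.4],[[6.5,-2.35,0.1],-0.5]]'
python3 -c "
from h import *
go(.522,.0605,.44,1.87)"
```

```text
time_s: 1.52
position: [0.3601, -0.2772, 0.4503]
eef_rot: [0.802, 0.598, -0.001, 0.002]
contact_force: [0.6, 0.4, 0.8]
width: 0.0853
shift [12.33, 1.96, 0.29] turn -0.588 yaw 1.282 rows 9.0 j6 -0.589 t 1.52 F [0.6 0.4 0.8] tiltz [ 0.    -0.005 -1.   ]
```

```bash
python3 -m crank '[[[1.3,0.2,0],-0.1],[[2.6,0.4,0],-0.2],[[3.9,0.6,0],-0.3],[[5.2,0.8,0.1],-0.4],[[6.5,1.03,0.1],-0.5]]'
python3 -c "
from h import *
go(.522,.0605,.42,1.87)"
```

```text
time_s: 1.93
position: [0.4454, -0.097, 0.4458]
eef_rot: [0.627, 0.779, -0.002, 0.001]
contact_force: [0.6, -0.0, -0.1]
width: 0.0853
shift [4.59, 3.62, 0.83] turn -0.084 yaw 1.786 rows 4.2 j6 -0.651 t 1.93 F [ 0.6 -0.  -0.1] tiltz [-0.    -0.005 -1.   ]
```

```bash
python3 -m crank '[[[1.15,0.9,0.1],-0.03],[[2.3,1.8,0.2],-0.06],[[3.45,2.7,0.4],-0.084],[[4.59,3.62,0.83],-0.084],[[4.59,3.62,0.83],-0.084]]'
python3 -m crank '[[[0,0,0],0],[[0,0,0],0]]'
python3 -c "
from h import *
go(.522,.0605,.291)"
```

```text
time_s: 2.35
position: [0.5225, 0.0651, 0.4174]
eef_rot: [0.592, 0.806, -0.002, -0.001]
contact_force: [-0.0, 0.7, -0.8]
width: 0.085
time_s: 2.52
position: [0.5221, 0.0656, 0.416]
eef_rot: [0.591, 0.807, -0.003, -0.002]
contact_force: [0.7, 0.1, 0.4]
width: 0.0855
shift [-0.16, -0.02, 4.17] turn 0 yaw 1.877 rows 3.0 j6 -0.373 t 2.52 F [0.7 0.1 0.4] tiltz [-0.007 -0.003 -1.   ]
```

```bash
python3 -m crank '[[[-0.16,-0.02,1],0],[[-0.16,-0.02,2],0],[[-0.16,-0.02,3],0],[[-0.16,-0.02,4.17],0],[[-0.16,-0.02,4.17],0]]'
python3 -c "
from h import *
go(.522,.0605,.291)"
```

```text
time_s: 2.93
position: [0.5177, 0.0589, 0.2828]
eef_rot: [0.592, 0.806, -0.007, -0.008]
contact_force: [-0.1, 0.0, -1.5]
width: 0.0853
shift [0.01, 0.15, -0.28] turn 0 yaw 1.874 rows 0.2 j6 -0.383 t 2.93 F [-0.1  0.  -1.5] tiltz [-0.021 -0.002 -1.   ]
```

```bash
python3 -m crank '[[[0,0.1,-0.25],0],[[0,0.1,-0.25],0],[[0,0.1,-0.25],0]]'
python3 -c "
from h import *
go(.522,.0605,.291)"
```

```text
time_s: 3.18
position: [0.5223, 0.0589, 0.294]
eef_rot: [0.592, 0.806, -0.006, -0.005]
contact_force: [0.3, -0.2, -0.2]
width: 0.0855
shift [0.05, 0.01, 0.1] turn 0 yaw 1.873 rows 0.1 j6 -0.381 t 3.18 F [ 0.3 -0.2 -0.2] tiltz [-0.015 -0.003 -1.   ]
```

```bash
python3 -m crank '[[[0,0,0.1],0],[[0,0,0.1],0],[[0,0,0.1],0],[[0,0,0.1],0],[[0,0,0.1],0]]' 1
python3 -m crank '[[[0,0,0],0],[[0,0,0],0],[[0,0,0],0],[[0,0,0],0],[[0,0,0],0]]'
```

```text
time_s: 3.6
position: [0.5257, 0.0596, 0.2945]
eef_rot: [0.592, 0.806, -0.001, -0.001]
contact_force: [8.2, 1.4, 14.4]
width: 0.0284
time_s: 4.02
position: [0.5265, 0.0596, 0.2962]
eef_rot: [0.592, 0.806, -0.001, 0.0]
contact_force: [1.0, 0.7, 5.7]
width: 0.0004
```

Run:
```python
from h import *
a=grab('wrist','w1'); b=grab('scene')
print(a['mtx'].round(1).tolist(),a['hand_eye'].round(3).tolist())
cv2.imwrite('pics/w1.png',np.hstack([cv2.resize(a['image'],(400,300)),cv2.resize(b['image'][110:290,120:360],(400,300))])[:,:,::-1])
```

```text
[[325.2, 0.0, 283.7], [0.0, 325.2, 211.6], [0.0, 0.0, 1.0]] [[-0.0, -0.953, -0.302, 0.078], [1.0, -0.0, 0.0, 0.0], [-0.0, -0.302, 0.953, -0.176], [0.0, 0.0, 0.0, 1.0]]
```

View pics/w1.png

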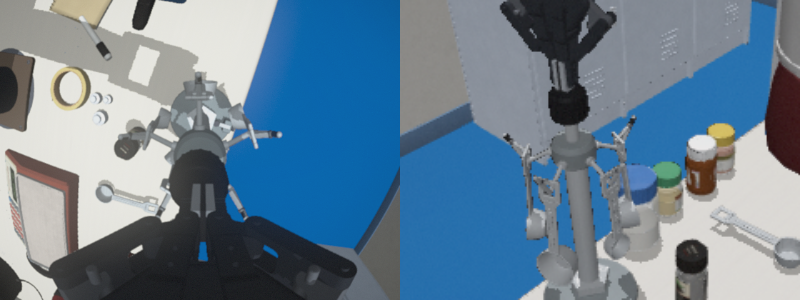

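Run:
```python
from h import *
b=pickle.load(open('last_scene.pkl','rb')); W=cloud(b)
for v in range(120,190,4): # column scan
    r=W[v,210:232]; d=np.hypot(r[:,0]-.522,r[:,1]-.0605)<.08
    print(v,'n',d.sum(), np.nanmedian(r[d],0).round(3) if d.any() else '', b['image'][v,220])
t=grab('top'); T=cloud(t)
q=T[(np.hypot(T[...,0]-.522,T[...,1]-.06)<.05)&(T[...,2]>.31)&(T[...,2]<.34)]; print(len(q),q.min(0) if len(q) else '',q.max(0) if len(q) else '')
# project the TCP in scene and top
s=manip.get_state(); p=np.array(s['position']); print(p)
for c in (b,t):
    for P in (p,p+[0,0,.036],[.522,.0605,.329],[.522,.0605,.298]):
        x=c['R']@P+np.ravel(c['t']); x=c['mtx']@x; print((x[:2]/x[2]).round(1))
```

```text
120 n 21 [0.503 0.063 0.423] [35 38 44]
124 n 19 [0.504 0.068 0.415] [33 35 39]
128 n 19 [0.512 0.067 0.406] [27 28 32]
132 n 18 [0.51  0.068 0.4  ] [30 29 33]
136 n 22 [0.512 0.061 0.39 ] [26 26 29]
140 n 22 [0.509 0.065 0.384] [27 29 32]
144 n 20 [0.509 0.066 0.376] [30 31 36]
148 n 17 [0.515 0.066 0.365] [37 39 42]
152 n 17 [0.516 0.067 0.357] [34 38 41]
156 n 18 [0.516 0.066 0.349] [32 38 40]
160 n 16 [0.518 0.064 0.34 ] [49 53 57]
164 n 22 [0.516 0.064 0.331] [ 96  98 104]
168 n 21 [0.509 0.071 0.329] [25 25 26]
172 n 21 [0.506 0.073 0.324] [26 24 26]
176 n 21 [0.504 0.075 0.315] [26 25 27]
180 n 21 [0.505 0.075 0.307] [25 23 25]
184 n 11 [0.508 0.075 0.299] [24 22 26]
188 n 15 [0.52  0.059 0.279] [124 127 131]
0  
[0.52646341 0.05963668 0.29621169]
[220.4 178.1]
[218.4 161.4]
[219.8 163.9]
[221.5 178.3]
[246.7 177.9]
[245.3 173.1]
[244.9 175.7]
[246.2 179.7]
```

```bash
cat >> h.py <<'E'
def wcloud(c):
    s=c['state']; z=c['range_z']; K=c['mtx']; v,u=np.mgrid[:420,:560]
    a=(u-K[0,2])/K[0,0]; b=(v-K[1,2])/K[1,1]; r=np.hypot(a,b)+1e-9
    d=np.stack([np.sin(r)*a/r,np.sin(r)*b/r,np.cos(r)],-1)
    P=d/d[...,2:]*z[...,None]; H=c['hand_eye']; P=P@H[:3,:3].T+H[:3,3]; T=P.copy()
    P=P@Ro.from_quat(s['eef_rot']).as_matrix().T+np.array(s['position']); P[z<=0]=np.nan; T[z<=0]=np.nan; return P,T
E
python3 - <<'E'
from h import *
c=pickle.load(open('last_wrist.pkl','rb')); P,T=wcloud(c)
for u,v in [(40,110),(100,40),(120,330),(285,245),(285,235),(350,185),(275,215),(287,280),(260,290),(385,185),(140,265)]: print((u,v),P[v,u].round(3),T[v,u].round(3),c['image'][v,u])
E
```

```text
(40, 110) [0.097 0.045 0.014] [ 0.114 -0.415  0.282] [96 85 75]
(100, 40) [ 0.184  0.177 -0.001] [ 0.214 -0.292  0.297] [156 154 148]
(120, 330) [ 0.307 -0.348  0.001] [-0.323 -0.331  0.296] [227 227 221]
(285, 245) [0.522 0.076 0.33 ] [ 0.016  0.001 -0.034] [40 44 49]
(285, 235) [0.521 0.08  0.33 ] [ 0.021  0.001 -0.033] [49 50 56]
(350, 185) [0.564 0.099 0.247] [0.027 0.048 0.049] [131 142 149]
(275, 215) [0.515 0.082 0.311] [ 0.025 -0.004 -0.014] [49 51 53]
(287, 280) [0.524 0.071 0.356] [ 0.012  0.002 -0.06 ] [53 56 60]
(260, 290) [0.515 0.065 0.358] [ 0.008 -0.009 -0.062] [54 55 56]
(385, 185) [0.583 0.11  0.265] [0.031 0.069 0.031] [35 47 68]
(140, 265) [ 0.34  -0.173  0.006] [-0.167 -0.248  0.29 ] [143 147 149]
```

Run:
```python
from h import *
b=pickle.load(open('last_scene.pkl','rb'));a=pickle.load(open('last_wrist.pkl','rb'))
x=cv2.resize(b['image'][110:210,180:260],(400,500),interpolation=cv2.INTER_CUBIC); y=cv2.resize(a['image'][200:325,235:335],(400,500),interpolation=cv2.INTER_CUBIC)
o=np.hstack([x,y]); o=(255*(o/255.)**.5).astype(np.uint8)
cv2.imwrite('pics/z1.png',o[:,:,::-1])
```

```text
(no output)
```

View pics/z1.png

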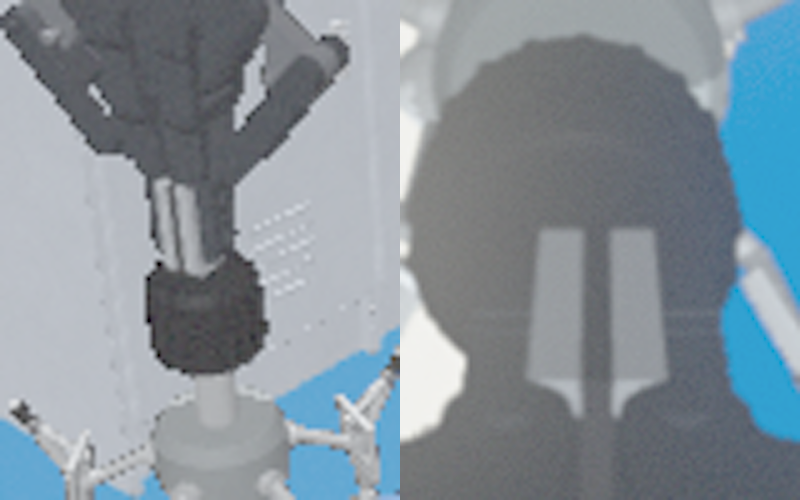

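The fingers read shut, and both views show them ending on the axis at the knob's top face, so the first grip failed. I'll open, back off and regrip.

```bash
python3 -m crank '[[[0,0,-1],0],[[0,0,-2],0],[[0,0,-2],0]]'
python3 -m crank '[[[0,0,0],0],[[0,0,0],0],[[0,0,0],0],[[0,0,0],0],[[0,0,0],0]]' 0
python3 -m crank '[[[0,0,0],0],[[0,0,0],0],[[0,0,0],0],[[0,0,0],0],[[0,0,0],0]]'
python3 - <<'E'
from h import *
a=grab('wrist'); P,T=wcloud(a); b=grab('scene'); W=cloud(b)
for n,X in (('w',P),('s',W)):
    k=X[(X[...,2]>.322)&(X[...,2]<.336)&(np.hypot(X[...,0]-.522,X[...,1]-.06)<.04)]
    print(n,len(k),cv2.minEnclosingCircle((k[:,:2]*1000).astype(np.float32)) if len(k) else '',np.median(k,0))
F=T[(T[...,2]>-.1)&(T[...,2]<.06)&(abs(T[...,0])<.03)&(abs(T[...,1])<.07)]
print(np.percentile(F[:,2],[50,90,98,100]))
for n,X in (('s',W),):
    pts=X[np.isfinite(X[...,2])&(X[...,2]>.24)&(X[...,2]<.29)&(np.hypot(X[...,0]-.522,X[...,1]-.06)<.1)]
    d=pts-[.522,.0605,0]; r=np.hypot(d[:,0],d[:,1]); th=np.degrees(np.arctan2(d[:,1],d[:,0]))
    print([(int(e),int(c)) for c,e in zip(*np.histogram(th[r>.06],np.arange(-180,181,10))) if c])
go(.522,.0605,.296)
E
```

```text
time_s: 4.42
position: [0.5281, 0.0596, 0.3624]
eef_rot: [0.592, 0.806, 0.002, 0.004]
contact_force: [0.6, 0.1, 0.9]
width: -0.0001
time_s: 4.83
position: [0.5276, 0.0597, 0.3608]
eef_rot: [0.592, 0.806, 0.001, 0.003]
contact_force: [-1.2, -0.0, -0.2]
width: 0.0606
time_s: 5.25
position: [0.5276, 0.0597, 0.3608]
eef_rot: [0.592, 0.806, 0.001, 0.003]
contact_force: [-0.0, 0.0, -1.0]
width: 0.0859
w 2849 ((522.384521484375, 62.43260192871094), 22.296979904174805) [0.52186584 0.0651328  0.32954084]
s 283 ((519.1300659179688, 61.76581573486328), 21.486513137817383) [0.51519215 0.06588709 0.32960204]
[-0.07244429  0.03184794  0.04518947  0.05998634]
[(-180, 4), (-170, 1), (-120, 31), (-110, 28), (30, 57), (40, 6), (50, 1), (100, 22), (110, 34), (120, 5), (160, 7), (170, 51)]
shift [0.09, -0.18, 2.16] turn 0 yaw 1.874 rows 1.6 j6 -0.381 t 5.35 F [ 0.2  0.1 -0.4] tiltz [ 0.006 -0.002 -1.   ]
```

Run:
```python
from h import *
a=pickle.load(open('last_wrist.pkl','rb')); P,T=wcloud(a)
for s in (1,-1):
    m=(T[...,1]*s>.025)&(T[...,1]*s<.07)&(abs(T[...,0])<.03)&(T[...,2]<.025)&(T[...,2]>-.08)
    F=T[m]; print(s,len(F),np.percentile(F[:,2],[1,50,95,100]).round(3), F[np.argsort(-F[:,2])[:4]].round(3).tolist())
b=pickle.load(open('last_scene.pkl','rb')); W=cloud(b)
m=(np.hypot(W[...,0]-.527,W[...,1]-.06)<.09)&(W[...,2]>.335)&(W[...,2]<.46)
F=W[m]; i=np.argsort(F[:,2])[:6]; print(F[i].round(3).tolist())
```

```text
1 1941 [-0.08  -0.066 -0.051 -0.046] [[0.005, 0.043, -0.046], [0.004, 0.043, -0.046], [-0.001, 0.043, -0.046], [-0.006, 0.043, -0.046]]
-1 1947 [-0.08  -0.066 -0.051 -0.046] [[-0.006, -0.043, -0.046], [-0.006, -0.043, -0.046], [0.008, -0.043, -0.047], [0.005, -0.043, -0.047]]
[[0.565, 0.078, 0.408], [0.481, 0.039, 0.408], [0.48, 0.043, 0.409], [0.477, 0.05, 0.409], [0.478, 0.047, 0.409], [0.569, 0.066, 0.409]]
```

Useful finding: both cameras put the real fingertips about 33 mm behind the reported TCP (open tips at tool z = -46 mm, where -13 mm was expected). I'll offset for that from here on.

```bash
python3 -m crank '[[[0.09,-0.18,0],0],[[0.09,-0.18,1],0],[[0.09,-0.18,2],0],[[0.09,-0.18,3],0],[[0.09,-0.18,3.5],0]]'
python3 -m crank '[[[0,0,0],0],[[0,0,0],0]]'
python3 -c "
from h import *
go(.522,.0605,.255)"
```

```text
time_s: 5.77
position: [0.52, 0.0606, 0.2517]
eef_rot: [0.592, 0.806, -0.0, 0.001]
contact_force: [0.1, 0.6, -1.0]
width: 0.0859
time_s: 5.93
position: [0.5188, 0.0608, 0.2503]
eef_rot: [0.592, 0.806, -0.001, -0.001]
contact_force: [-0.2, 0.0, 0.3]
width: 0.0854
shift [-0.04, 0.1, -0.16] turn 0 yaw 1.874 rows 0.1 j6 -0.38 t 5.93 F [-0.2  0.   0.3] tiltz [-0.003 -0.001 -1.   ]
```

```bash
python3 -m crank '[[[-0.04,0.1,-0.15],0],[[-0.04,0.1,-0.15],0],[[-0.04,0.1,-0.15],0],[[-0.04,0.1,-0.15],0],[[-0.04,0.1,-0.15],0]]' 1
python3 -m crank '[[[0,0,0],0],[[0,0,0],0],[[0,0,0],0]]'
python3 -m crank '[[[0,0,0],0.11],[[0,0,0],0.22],[[0,0,0],0.33],[[0,0,0],0.44],[[0,0,0],0.55]]'
```

```text
time_s: 6.35
position: [0.5231, 0.0605, 0.2571]
eef_rot: [0.592, 0.806, -0.0, 0.001]
contact_force: [-0.2, 0.2, 4.1]
width: 0.0403
time_s: 6.6
position: [0.5231, 0.0605, 0.2571]
eef_rot: [0.592, 0.806, -0.0, 0.001]
contact_force: [-0.3, -0.1, 1.2]
width: 0.0407
time_s: 7.02
position: [0.5223, 0.0605, 0.2571]
eef_rot: [0.79, 0.613, -0.001, 0.0]
contact_force: [-2.4, -0.6, 1.7]
width: 0.0404
```

```bash
python3 -m crank '[[[0,0,0],0.11],[[0,0,0],0.22],[[0,0,0],0.33],[[0,0,0],0.44],[[0,0,0],0.55]]'
python3 -m crank '[[[0,0,0],0.11],[[0,0,0],0.22],[[0,0,0],0.33],[[0,0,0],0.44],[[0,0,0],0.55]]'
python3 -m crank '[[[0,0,0],0.11],[[0,0,0],0.22],[[0,0,0],0.33],[[0,0,0],0.44],[[0,0,0],0.55]]'
python3 -c "
from h import *
go(.522,.0605,.257,1.874-2.51)"
```

```text
time_s: 7.43
position: [0.5217, 0.0608, 0.2571]
eef_rot: [0.928, 0.373, -0.002, 0.0]
contact_force: [-3.2, 2.3, 1.5]
width: 0.0408
time_s: 7.85
position: [0.5213, 0.0614, 0.2571]
eef_rot: [0.994, 0.105, -0.002, -0.0]
contact_force: [-0.7, 0.9, 1.0]
width: 0.0405
time_s: 8.27
position: [0.5213, 0.0622, 0.2571]
eef_rot: [0.985, -0.171, -0.002, -0.0]
contact_force: [0.2, 2.7, 0.5]
width: 0.0408
shift [0.04, 0.04, 0.0] turn 0.292 yaw -0.344 rows 0.0 j6 1.84 t 8.27 F [0.2 2.7 0.5] tiltz [-0.004  0.002 -1.   ]
```

Finish the turn, wait, and check the hook positions before letting go.

```bash
python3 -m crank '[[[0,0,0],0.11],[[0,0,0],0.22],[[0,0,0],0.29],[[0,0,0],0.29],[[0,0,0],0.29]]'
cat > hooks.py <<'E'
from h import *
import sys
b=grab('scene'); t=grab('top')
for n,X in (('s',cloud(b)),('t',cloud(t))):
    pts=X[np.isfinite(X[...,2])&(X[...,2]>.235)&(X[...,2]<.28)&(np.hypot(X[...,0]-.522,X[...,1]-.06)<.1)]
    d=pts-[.522,.0605,0]; r=np.hypot(d[:,0],d[:,1]); th=np.degrees(np.arctan2(d[:,1],d[:,0]))%360
    for lo in np.arange(0,360,36):
        s=(r>.068)&(th>=lo)&(th<lo+36)
        if s.sum()>2: print(n,lo,s.sum(),'th',np.median(th[s]).round(1),'rmax',r[s].max().round(4),'top',pts[s][np.argmax(pts[s][:,2])].round(4))
E
python3 hooks.py
python3 -c "
from h import *
go(.522,.0605,.257,1.874-2.51)"
```

```text
time_s: 8.68
position: [0.5215, 0.0626, 0.2571]
eef_rot: [0.95, -0.311, -0.002, -0.001]
contact_force: [0.3, 2.1, 1.3]
width: 0.0406
s 36 33 th 38.7 rmax 0.0792 top [0.5838 0.1096 0.2698]
s 108 31 th 110.5 rmax 0.0828 top [0.4969 0.137  0.27  ]
s 144 31 th 178.3 rmax 0.083 top [0.4398 0.0627 0.2728]
s 180 6 th 180.5 rmax 0.083 top [0.439  0.0586 0.2708]
s 216 27 th 250.1 rmax 0.0806 top [ 0.4945 -0.0124  0.2694]
s 252 8 th 252.5 rmax 0.0782 top [ 0.499  -0.0142  0.2689]
t 216 9 th 250.8 rmax 0.0794 top [ 0.4974 -0.0124  0.2719]
t 252 7 th 253.7 rmax 0.0806 top [ 0.4996 -0.0144  0.2718]
t 288 5 th 323.2 rmax 0.0791 top [0.5859 0.0138 0.2704]
shift [0.05, 0.04, 0.0] turn 0.003 yaw -0.633 rows 0.1 j6 2.128 t 8.78 F [0.2 3.  0.8] tiltz [-0.003  0.002 -1.   ]
```

```bash
python3 -m crank '[[[0,0,0],0],[[0,0,0],0],[[0,0,0],0],[[0,0,0],0],[[0,0,0],0]]' 0
python3 -m crank '[[[0,0,-1],0],[[0,0,-2],0],[[0,0,-3],0],[[0,0,-4],0],[[0,0,-4],0]]'
python3 hooks.py
python3 - <<'E'
from h import *
b=pickle.load(open('last_scene.pkl','rb')); a=grab('wrist')
x=cv2.resize(b['image'][145:310,160:300],(400,471),interpolation=cv2.INTER_CUBIC); y=cv2.resize(a['image'],(400,300))
o=np.zeros((471,800,3),np.uint8);o[:,:400]=x;o[:300,400:]=y
cv2.imwrite('pics/z2.png',o[:,:,::-1])
go(.4745-.006,-.169,.15,0)
E
```

```text
time_s: 9.2
position: [0.5214, 0.0624, 0.2571]
eef_rot: [0.95, -0.311, -0.002, -0.0]
contact_force: [-0.3, -0.2, -0.2]
width: 0.0852
time_s: 9.62
position: [0.524, 0.0619, 0.3853]
eef_rot: [0.95, -0.311, 0.004, -0.002]
contact_force: [-0.1, -0.3, 2.2]
width: 0.0851
s 0 3 th 35.2 rmax 0.0768 top [0.5848 0.1047 0.2668]
s 36 34 th 38.7 rmax 0.0798 top [0.5844 0.1093 0.2694]
s 108 28 th 110.3 rmax 0.0826 top [0.4959 0.1357 0.2697]
s 144 37 th 178.4 rmax 0.084 top [0.4413 0.0613 0.2713]
s 180 3 th 180.6 rmax 0.084 top [0.44   0.0601 0.2713]
s 216 30 th 250.1 rmax 0.0813 top [ 0.4968 -0.0148  0.2696]
s 252 6 th 253.3 rmax 0.0783 top [ 0.4992 -0.0144  0.2687]
t 144 7 th 179.1 rmax 0.0822 top [0.4417 0.0618 0.2715]
t 180 9 th 181.2 rmax 0.0823 top [0.4436 0.0597 0.2726]
t 216 9 th 251.1 rmax 0.0792 top [ 0.4979 -0.0123  0.2696]
t 252 7 th 253.6 rmax 0.0806 top [ 0.5001 -0.0123  0.2695]
t 324 9 th 325.5 rmax 0.0819 top [0.5863 0.0182 0.2687]
shift [3.15, 7.26, 7.55] turn -0.633 yaw -0.633 rows 7.9 j6 2.128 t 9.77 F [ 0.4 -1.   0.1] tiltz [-0.003  0.002 -1.   ]
```

View pics/z2.png

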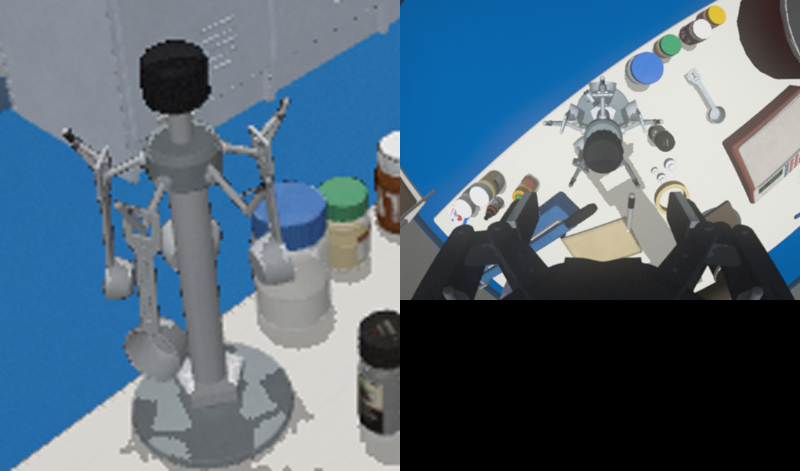

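The empty hook now points to the front: it's bare in the scene crop at about (250,180), with angle 180° and tip at r≈82 mm, z≈0.272. Next the scoop, with tool yaw at π so the wrist camera stays on the robot side, away from the knob.

```bash
python3 -m crank '[[[0.4,0.9,0],-0.12],[[0.8,1.8,0],-0.24],[[1.2,2.7,0],-0.36],[[1.6,3.6,0.5],-0.48],[[2,4.5,1],-0.6]]'
python3 -c "
from h import *
go(.48,-.169,.2,1.5)"
python3 -m crank '[[[0,0,0],-0.12],[[0,0,0],-0.24],[[0,0,0],-0.36],[[0,0,0],-0.48],[[0,0,0],-0.6]]'
python3 -m crank '[[[0,0,0],-0.12],[[0,0,0],-0.24],[[0,0,0],-0.36],[[0,0,0],-0.48],[[0,0,0],-0.6]]'
python3 -m crank '[[[0,0,0],-0.12],[[0,0,0],-0.24],[[0,0,0],-0.36],[[0,0,0],-0.48],[[0,0,0],-0.6]]'
python3 -c "
from h import *
go(.48,-.169,.2,-3.12)"
```

```text
time_s: 10.18
position: [0.4894, -0.0833, 0.3451]
eef_rot: [1.0, -0.013, -0.002, -0.001]
contact_force: [0.4, -0.4, -0.5]
width: 0.0854
shift [-0.22, 2.88, 4.83] turn -1.526 yaw -0.026 rows 4.0 j6 1.224 t 10.18 F [ 0.4 -0.4 -0.5] tiltz [-0.005  0.002 -1.   ]
time_s: 10.6
position: [0.4885, -0.0832, 0.3424]
eef_rot: [0.958, 0.286, -0.004, -0.003]
contact_force: [-0.9, 0.5, 0.6]
width: 0.0857
time_s: 11.02
position: [0.4876, -0.0829, 0.3398]
eef_rot: [0.829, 0.558, -0.004, -0.006]
contact_force: [0.4, 0.0, 0.8]
width: 0.0851
time_s: 11.43
position: [0.4867, -0.0826, 0.3371]
eef_rot: [0.625, 0.781, -0.003, -0.009]
contact_force: [-0.6, -0.4, -0.1]
width: 0.0855
shift [-2.81, -0.78, 4.55] turn -1.372 yaw 1.791 rows 3.9 j6 -0.594 t 11.43 F [-0.6 -0.4 -0.1] tiltz [-0.017  0.007 -1.   ]
```

```bash
python3 -m crank '[[[-0.8,-0.2,0.9],-0.12],[[-1.6,-0.4,1.8],-0.24],[[-2.4,-0.6,2.7],-0.36],[[-2.8,-0.8,3.6],-0.48],[[-2.8,-0.8,4.5],-0.6]]'
python3 -m crank '[[[0,0,0],-0.12],[[0,0,0],-0.24],[[0,0,0],-0.36],[[0,0,0],-0.48],[[0,0,0],-0.6]]'
python3 -c "
from h import *
go(.4685,-.169,.15,-3.12)"
```

```text
time_s: 11.85
position: [0.4774, -0.1704, 0.198]
eef_rot: [0.365, 0.931, -0.0, -0.011]
contact_force: [0.4, -0.0, -0.2]
width: 0.0852
time_s: 12.27
position: [0.476, -0.1697, 0.1954]
eef_rot: [0.071, 0.997, 0.004, -0.013]
contact_force: [-0.5, -0.6, 0.4]
width: 0.0852
shift [0.21, -0.02, 1.52] turn -0.163 yaw 3.0 rows 1.1 j6 -1.969 t 12.27 F [-0.5 -0.6  0.4] tiltz [-0.025  0.01  -1.   ]
```

```bash
python3 -m crank '[[[0.2,0,0],-0.08],[[0.2,0,0],-0.163],[[0.2,0,0],-0.163]]'
python3 - <<'E'
from h import *
a=grab('wrist'); P,T=wcloud(a)
go(.4685,-.169,.15,-3.12)
tb=P[(abs(P[...,2])<.012)&(abs(P[...,0]-.45)<.15)&(abs(P[...,1]+.17)<.1)]
A=np.c_[tb[:,:2]-[.45,-.17],np.ones(len(tb))]; print('plane',np.linalg.lstsq(A,tb[:,2],rcond=None)[0].round(4))
s=P[(P[...,2]>.014)&(P[...,2]<.035)&(P[...,0]>.32)&(P[...,0]<.51)&(abs(P[...,1]+.17)<.035)]
print(len(s),s.min(0).round(4),s.max(0).round(4))
for lo in np.arange(.33,.5,.008):
    q=s[(s[:,0]>=lo)&(s[:,0]<lo+.008)]
    if len(q)>3: print(round(lo+.004,3),len(q),np.percentile(q[:,1],[2,98]).round(4),np.median(q[:,2]).round(4))
im=cv2.resize(a['image'],(560,420)); cv2.imwrite('pics/w3.png',im[:,:,::-1])
E
```

```text
time_s: 12.52
position: [0.4684, -0.168, 0.193]
eef_rot: [-0.011, 1.0, 0.007, -0.014]
contact_force: [-0.3, 0.0, 0.4]
width: 0.0858
shift [-0.03, -0.05, 1.45] turn -0.002 yaw -3.122 rows 1.0 j6 -2.135 t 12.57 F [ 0.1  0.3 -0.1] tiltz [-0.028  0.012 -1.   ]
plane [-0.     -0.0003 -0.0003]
2016 [ 0.3334 -0.1946  0.014 ] [ 0.4884 -0.1493  0.0278]
0.334 112 [-0.1842 -0.1595] 0.0233
0.342 95 [-0.1905 -0.1528] 0.0219
0.35 75 [-0.1945 -0.1495] 0.0228
0.358 55 [-0.1944 -0.1493] 0.0234
0.366 63 [-0.1932 -0.1503] 0.0234
0.374 102 [-0.1889 -0.1543] 0.0238
0.382 103 [-0.1772 -0.1645] 0.0249
0.39 91 [-0.177  -0.1643] 0.025
0.398 102 [-0.1769 -0.1641] 0.025
0.406 92 [-0.1767 -0.1639] 0.0251
0.414 100 [-0.1765 -0.1637] 0.025
0.422 93 [-0.1764 -0.1636] 0.0249
0.43 102 [-0.1762 -0.1634] 0.025
0.438 90 [-0.1761 -0.1632] 0.0251
0.446 99 [-0.1759 -0.163 ] 0.0248
0.454 128 [-0.179  -0.1584] 0.0247
0.462 177 [-0.1821 -0.155 ] 0.0246
0.47 106 [-0.1821 -0.1548] 0.0246
0.478 102 [-0.182  -0.1546] 0.0247
0.486 129 [-0.1808 -0.1544] 0.0248
```

View pics/w3.png

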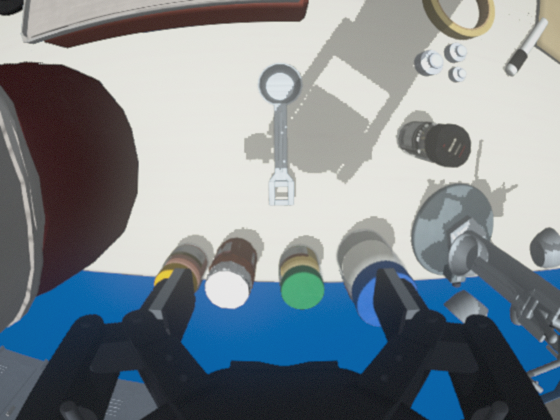

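View: bowl at (280,83), eye plate at (281,188), clear table around it, jars beyond. The table plane fits z=0 to 0.3 mm, so the reported pose can be trusted. Eye at (0.4745,-0.1684), yaw 0.02.

```bash
python3 -m crank '[[[0,0,1],0],[[0,0,2],0],[[0,0,3],0],[[0,0,4],0],[[0,0,4],0]]'
python3 -c "
from h import *
go(.4675,-.1684,-.029,-3.122)"
```

```text
time_s: 12.98
position: [0.4601, -0.1635, 0.0664]
eef_rot: [-0.009, 1.0, 0.01, -0.02]
contact_force: [-0.8, 0.3, -0.1]
width: 0.0858
shift [-0.37, -0.23, 3.16] turn -0.002 yaw -3.124 rows 2.3 j6 -2.133 t 12.98 F [-0.8  0.3 -0.1] tiltz [-0.04   0.02  -0.999]
```

```bash
python3 -m crank '[[[-0.37,-0.23,0.7],0],[[-0.37,-0.23,1.4],0],[[-0.37,-0.23,2],0],[[-0.37,-0.23,2],0],[[-0.37,-0.23,2],0]]'
python3 -c "
from h import *
go(.4675,-.1684,-.029,-3.122)"
```

```text
time_s: 13.4
position: [0.4686, -0.1689, 0.006]
eef_rot: [-0.008, 1.0, 0.01, -0.021]
contact_force: [0.4, 0.6, -0.2]
width: 0.0852
shift [-0.01, -0.01, 1.17] turn -0.002 yaw -3.124 rows 0.8 j6 -2.132 t 13.4 F [ 0.4  0.6 -0.2] tiltz [-0.042  0.021 -0.999]
```

```bash
python3 -m crank '[[[0,0,0.4],0],[[0,0,0.8],0],[[-0.01,-0.01,1.15],0],[[-0.01,-0.01,1.15],0],[[-0.01,-0.01,1.15],0]]'
python3 -c "
from h import *
go(.4675,-.1684,-.029,-3.122)"
python3 -m crank '[[[0,0,0],0],[[0,0,0],0],[[0,0,0],0],[[0,0,0],0],[[0,0,0],0]]' 1
python3 -m crank '[[[0,0,0],0],[[0,0,0],0],[[0,0,0],0],[[0,0,0],0],[[0,0,0],0]]'
python3 -c "
from h import *
go(.4675,-.1684,-.029,-3.122)"
```

```text
time_s: 13.82
position: [0.4667, -0.168, -0.0293]
eef_rot: [-0.008, 1.0, 0.011, -0.022]
contact_force: [-0.2, 0.2, 0.5]
width: 0.0856
shift [-0.02, -0.01, -0.01] turn -0.002 yaw -3.124 rows 0.0 j6 -2.132 t 13.82 F [-0.2  0.2  0.5] tiltz [-0.044  0.022 -0.999]
time_s: 14.23
position: [0.467, -0.1682, -0.029]
eef_rot: [-0.008, 1.0, 0.011, -0.021]
contact_force: [0.2, -0.3, -0.4]
width: 0.0261
time_s: 14.65
position: [0.4671, -0.1682, -0.0289]
eef_rot: [-0.008, 1.0, 0.011, -0.021]
contact_force: [0.0, -0.2, 0.1]
width: 0.026
shift [-0.01, -0.01, 0.0] turn -0.002 yaw -3.124 rows 0.0 j6 -2.132 t 14.65 F [ 0.  -0.2  0.1] tiltz [-0.043  0.021 -0.999]
```

```bash
python3 -m crank '[[[0,0,-0.5],0],[[0,0,-1.5],0],[[0,0,-2.7],0],[[0,0,-4],0],[[0,0,-5.2],0]]'
python3 -m crank '[[[0,0,-1],0],[[0,0,-2.2],0],[[0,0,-3.4],0],[[0,0,-4.5],0],[[0,0,-5.1],0]]'
python3 -m crank '[[[0,0,0],0],[[0,0,0],0]]'
python3 -c "
from h import *
go(.4355,.062,.28,-3.142)"
```

```text
time_s: 15.07
position: [0.4736, -0.1714, 0.1285]
eef_rot: [-0.008, 1.0, 0.011, -0.021]
contact_force: [1.5, -0.6, -1.2]
width: 0.026
time_s: 15.48
position: [0.4814, -0.1753, 0.2863]
eef_rot: [-0.008, 1.0, 0.009, -0.018]
contact_force: [0.6, 0.3, -0.3]
width: 0.026
time_s: 15.65
position: [0.4821, -0.1757, 0.2877]
eef_rot: [-0.008, 1.0, 0.008, -0.017]
contact_force: [0.5, 0.8, -0.5]
width: 0.0262
shift [1.41, 7.94, 0.43] turn 0.018 yaw -3.124 rows 5.8 j6 -2.132 t 15.65 F [ 0.5  0.8 -0.5] tiltz [-0.033  0.016 -0.999]
```

```bash
python3 -m crank '[[[0.2,1.2,0],0],[[0.4,2.4,0],0],[[0.6,3.6,0],0.01],[[0.8,4.5,0.1],0.018],[[0.8,4.5,0.1],0.018]]'
python3 -m crank '[[[0.15,0.9,0],0],[[0.3,1.8,0],0],[[0.5,2.7,0],0],[[0.6,3.3,0],0],[[0.6,3.3,0],0]]'
python3 -m crank '[[[0,0,0],0],[[0,0,0],0]]'
python3 - <<'E'
from h import *
go(.4355,.062,.28,-3.142)
a=grab('wrist'); P,T=wcloud(a); b=grab('scene'); t=grab('top')
# plate in tool frame: top face ~ T z around -0.055
m=(abs(T[...,1])<.03)&(T[...,0]>-.03)&(T[...,0]<.16)&(T[...,2]>-.07)&(T[...,2]<-.02)
for lo in np.arange(-.03,.16,.008):
    q=T[m&(T[...,0]>=lo)&(T[...,0]<lo+.008)]
    if len(q)>3: print(round(lo+.004,3),len(q),np.percentile(q[:,1],[2,98]).round(4),np.percentile(q[:,2],[10,50,90]).round(4))
cv2.imwrite('pics/w4.png',np.hstack([cv2.resize(a['image'][60:420,100:480],(480,455)),cv2.resize(b['image'][130:310,160:286],(319,455))])[:,:,::-1])
E
```

```text
time_s: 16.07
position: [0.4535, -0.0368, 0.2845]
eef_rot: [-0.002, 1.0, 0.01, -0.019]
contact_force: [-0.1, -0.6, -1.4]
width: 0.0263
time_s: 16.48
position: [0.4338, 0.0642, 0.2846]
eef_rot: [-0.003, 1.0, 0.01, -0.021]
contact_force: [0.3, 0.1, 0.2]
width: 0.026
time_s: 16.65
position: [0.4332, 0.0637, 0.2825]
eef_rot: [-0.003, 1.0, 0.01, -0.023]
contact_force: [-0.6, -0.7, -0.8]
width: 0.0259
shift [-0.08, -0.06, 0.08] turn 0.007 yaw -3.135 rows 0.1 j6 -1.676 t 16.65 F [-0.6 -0.7 -0.8] tiltz [-0.046  0.02  -0.999]
-0.018 445 [-0.012  0.014] [-0.055  -0.0543 -0.0535]
-0.01 674 [-0.0123  0.0139] [-0.0559 -0.054  -0.0528]
-0.002 564 [-0.0123  0.0139] [-0.0642 -0.0539 -0.0528]
0.006 1859 [-0.0251  0.0268] [-0.0618 -0.0532 -0.0471]
0.014 1944 [-0.0183  0.02  ] [-0.0659 -0.0528 -0.0456]
0.022 580 [-0.0061  0.0072] [-0.0533 -0.0523 -0.0515]
0.03 636 [-0.0064  0.0071] [-0.053  -0.0519 -0.0509]
0.038 649 [-0.0063  0.007 ] [-0.0525 -0.0515 -0.0506]
0.046 690 [-0.0066  0.0069] [-0.052 -0.051 -0.05 ]
0.054 708 [-0.0065  0.0069] [-0.0515 -0.0505 -0.0496]
0.062 731 [-0.0065  0.0068] [-0.0512 -0.0501 -0.0492]
0.07 708 [-0.0064  0.0068] [-0.0507 -0.0496 -0.0486]
0.078 752 [-0.0068  0.0067] [-0.0503 -0.0492 -0.0481]
0.086 714 [-0.0068  0.0064] [-0.0495 -0.0485 -0.0476]
0.094 904 [-0.0164  0.0157] [-0.0487 -0.0474 -0.0269]
0.102 1645 [-0.0209  0.0201] [-0.047  -0.0267 -0.0249]
0.11 1929 [-0.0228  0.022 ] [-0.0458 -0.026  -0.0245]
0.118 2053 [-0.0223  0.0216] [-0.045  -0.0264 -0.0241]
0.126 1649 [-0.0192  0.0187] [-0.0411 -0.0287 -0.0243]
```

View pics/w4.png

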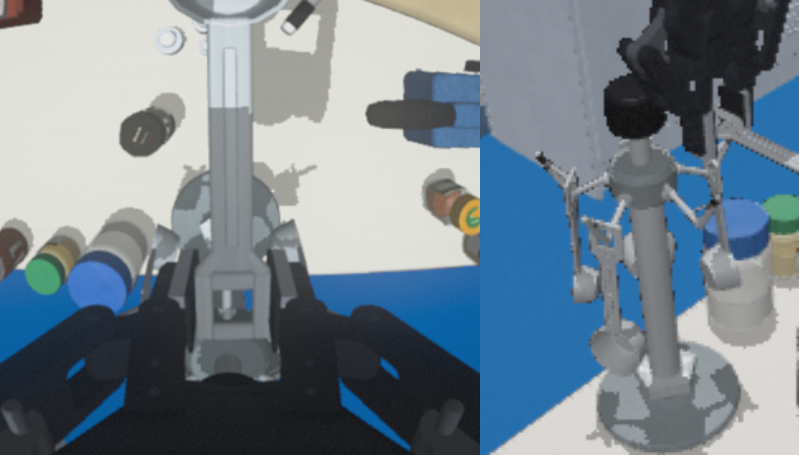

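```bash
cat >> h.py <<'E'
def eye(s=None):
    s=s or manip.get_state(); R=Ro.from_quat(s['eef_rot']); return np.array(s['position'])+R.apply([-.005,.0008,-.052])
E
python3 - <<'E'
from h import *
a=pickle.load(open('last_wrist.pkl','rb')); P,T=wcloud(a)
print('eye',eye(a['state']).round(4))
m=(P[...,2]>.225)&(P[...,2]<.285)&(abs(P[...,1]-.06)<.02)&(P[...,0]>.42)&(P[...,0]<.475)
for lo in np.arange(.225,.285,.005):
    q=P[m&(P[...,2]>=lo)&(P[...,2]<lo+.005)]
    if len(q): print('w',lo.round(3),len(q),np.median(q,0).round(4),q.min(0).round(4),q.max(0).round(4))
# wire from first un-occluded pics (after release): last scene/top now
for n in ('scene','top'):
    c=pickle.load(open('last_%s.pkl'%n,'rb')); W=cloud(c)
    m=(W[...,2]>.225)&(W[...,2]<.285)&(abs(W[...,1]-.06)<.02)&(W[...,0]>.42)&(W[...,0]<.475)
    for lo in np.arange(.225,.285,.005):
        q=W[m&(W[...,2]>=lo)&(W[...,2]<lo+.005)]
        if len(q): print(n,lo.round(3),len(q),np.median(q,0).round(4))
E
```

```text
eye [0.4405 0.0635 0.3343]
scene 0.23 6 [0.4601 0.0628 0.2344]
scene 0.235 19 [0.4671 0.0629 0.238 ]
scene 0.24 13 [0.4682 0.0621 0.2422]
scene 0.245 8 [0.4543 0.0628 0.2478]
scene 0.25 11 [0.4503 0.0621 0.2531]
scene 0.255 6 [0.4469 0.0629 0.2585]
scene 0.26 7 [0.4443 0.0624 0.2623]
scene 0.265 8 [0.44   0.0627 0.2678]
scene 0.27 5 [0.4403 0.062  0.2708]
```

Run:
```python
from h import *
a=pickle.load(open('last_wrist.pkl','rb')); P,T=wcloud(a)
im=a['image'].astype(int)
for v in range(282,316,4):
    print(v,[(u,*P[v,u].round(3).tolist(),int(im[v,u].mean())) for u in range(266,300,5)])
```

```text
282 [(266, 0.429, 0.056, 0.336, 126), (271, 0.429, 0.058, 0.336, 129), (276, 0.43, 0.06, 0.336, 133), (281, 0.429, 0.062, 0.336, 132), (286, 0.429, 0.064, 0.336, 132), (291, 0.429, 0.067, 0.337, 132), (296, 0.43, 0.069, 0.336, 136)]
286 [(266, 0.432, 0.056, 0.335, 128), (271, 0.431, 0.058, 0.336, 133), (276, 0.431, 0.06, 0.336, 132), (281, 0.431, 0.062, 0.336, 133), (286, 0.432, 0.064, 0.335, 135), (291, 0.431, 0.067, 0.336, 135), (296, 0.431, 0.069, 0.336, 134)]
290 [(266, 0.433, 0.056, 0.336, 132), (271, 0.511, 0.055, 0.195, 97), (276, 0.482, 0.06, 0.247, 130), (281, 0.483, 0.064, 0.246, 153), (286, 0.511, 0.069, 0.194, 91), (291, 0.516, 0.074, 0.186, 93), (296, 1.066, 0.145, -0.814, 101)]
294 [(266, 0.435, 0.056, 0.336, 129), (271, 0.511, 0.055, 0.202, 88), (276, 0.486, 0.06, 0.247, 134), (281, 0.485, 0.064, 0.247, 163), (286, 0.51, 0.069, 0.203, 91), (291, 0.514, 0.074, 0.197, 88), (296, 1.091, 0.146, -0.822, 100)]
298 [(266, 0.437, 0.056, 0.337, 132), (271, 0.511, 0.055, 0.209, 87), (276, 0.488, 0.06, 0.249, 132), (281, 0.487, 0.063, 0.25, 163), (286, 0.51, 0.068, 0.211, 90), (2
[... 279 characters left out ...]
-0.819, 96)]
306 [(266, 0.441, 0.056, 0.336, 133), (271, 0.497, 0.056, 0.245, 70), (276, 0.493, 0.06, 0.252, 128), (281, 0.493, 0.063, 0.253, 127), (286, 0.496, 0.067, 0.248, 102), (291, 0.498, 0.071, 0.245, 70), (296, 0.5, 0.075, 0.242, 84)]
310 [(266, 0.444, 0.055, 0.335, 131), (271, 0.498, 0.056, 0.25, 68), (276, 0.496, 0.06, 0.254, 95), (281, 0.496, 0.063, 0.254, 126), (286, 0.497, 0.067, 0.251, 70), (291, 0.499, 0.071, 0.249, 69), (296, 0.499, 0.075, 0.248, 70)]
314 [(266, 0.446, 0.055, 0.336, 133), (271, 0.448, 0.058, 0.333, 76), (276, 0.498, 0.06, 0.256, 77), (281, 0.497, 0.063, 0.258, 76), (286, 0.449, 0.065, 0.332, 79), (291, 0.448, 0.067, 0.333, 80), (296, 0.448, 0.069, 0.334, 81)]
```

```bash
cat >> h.py <<'E'
def ge(s,dx=0,yt=.0617):
    e=eye(); t=np.array([.4655-.5*s/1000+dx,yt,.230+.866*s/1000]); p=np.array(manip.get_state()['position'])+t-e
    c=e-[.4655,.0617,.23]; print('eye',e.round(4),'s',round(1000*(c@[-.5,0,.866]),2),'xh',round(1000*(c@[.866,0,.5]),2)); go(*p,np.pi)
E
python3 -c "
from h import *
ge(62)"
```

```text
eye [0.4411 0.063  0.3356] s 103.65 xh 31.63
shift [0.14, -0.08, 1.74] turn 0.005 yaw -3.136 rows 1.3 j6 -1.676 t 16.8 F [-0.1  0.  -0.1] tiltz [-0.044  0.02  -0.999]
```

```bash
python3 -m crank '[[[0.14,-0.08,0],0],[[0.14,-0.08,0.5],0],[[0.14,-0.08,1],0],[[0.14,-0.08,1.5],0],[[0.14,-0.08,1.5],0]]'
python3 -m crank '[[[0,0,0],0],[[0,0,0],0]]'
python3 -c "
from h import *
ge(60)"
```

```text
time_s: 17.22
position: [0.4257, 0.0612, 0.2357]
eef_rot: [-0.002, 1.0, 0.01, -0.025]
contact_force: [-0.8, -0.3, -0.5]
width: 0.0259
time_s: 17.38
position: [0.4256, 0.0608, 0.236]
eef_rot: [-0.002, 1.0, 0.01, -0.025]
contact_force: [0.3, -1.3, 0.2]
width: 0.026
eye [0.4332 0.0605 0.2876] s 66.07 xh 0.86
shift [-0.09, 0.04, 0.19] turn 0.004 yaw -3.138 rows 0.1 j6 -1.682 t 17.38 F [ 0.3 -1.3  0.2] tiltz [-0.05   0.021 -0.999]
```

```bash
python3 -m crank '[[[-0.05,0.03,0.1],0],[[-0.1,0.04,0.2],0],[[-0.1,0.04,0.2],0],[[-0.1,0.04,0.2],0]]'
python3 -c "
from h import *
ge(44)
a=grab('wrist'); P,T=wcloud(a)
# hook tip seen through the hole
m=(T[...,0]>-.02)&(T[...,0]<.03)&(abs(T[...,1])<.0075)&(T[...,2]>-.047)&(T[...,2]<.0)
q=P[m]; print(len(q)); 
for lo in np.arange(.24,.29,.004):
    w=q[(q[:,2]>=lo)&(q[:,2]<lo+.004)&(q[:,0]<.46)]
    if len(w): print(round(lo,3),len(w),np.median(w,0).round(4),np.percentile(w[:,1],[5,95]).round(4))
cv2.imwrite('pics/w5.png',cv2.resize(a['image'][240:360,220:340],(480,480),interpolation=cv2.INTER_CUBIC)[:,:,::-1])
"
```

```text
time_s: 17.72
position: [0.4284, 0.0621, 0.23]
eef_rot: [-0.002, 1.0, 0.01, -0.025]
contact_force: [0.1, 0.9, -0.5]
width: 0.0259
eye [0.436  0.0619 0.2817] s 59.48 xh 0.3
shift [-0.27, -0.02, 0.44] turn 0.004 yaw -3.138 rows 0.4 j6 -1.679 t 17.72 F [ 0.1  0.9 -0.5] tiltz [-0.05   0.021 -0.999]
137
0.256 1 [0.4464 0.0652 0.26  ] [0.0652 0.0652]
0.26 21 [0.4482 0.0599 0.2615] [0.0583 0.0651]
0.264 3 [0.4395 0.0614 0.2679] [0.0605 0.0622]
0.268 105 [0.4408 0.0618 0.2705] [0.0593 0.0643]
0.272 7 [0.4417 0.0618 0.2725] [0.0609 0.0626]
```

View pics/w5.png

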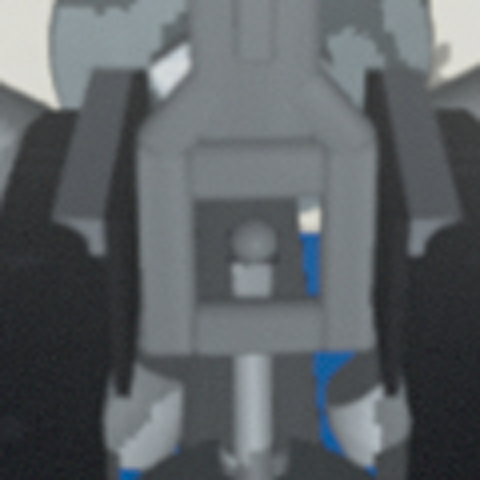

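The hook's rounded tip is centred under the eye's hole (crop tip at (254,242), hole x 192-325). The wire sits about 2 mm higher than listed. Descending along the wire.

```bash
sed -i 's/\.4655/.4647/g' h.py
python3 -m crank '[[[-0.06,0,0.11],0],[[-0.12,-0.01,0.22],0],[[-0.18,-0.02,0.33],0],[[-0.24,-0.02,0.44],0],[[-0.24,-0.02,0.44],0]]'
python3 -c "
from h import *
ge(36)"
```

```text
time_s: 18.18
position: [0.4347, 0.0618, 0.2154]
eef_rot: [-0.002, 1.0, 0.01, -0.026]
contact_force: [0.1, 0.4, -1.1]
width: 0.026
eye [0.4424 0.0616 0.267 ] s 43.25 xh -0.83
shift [-0.15, -0.0, 0.19] turn 0.004 yaw -3.138 rows 0.2 j6 -1.679 t 18.18 F [ 0.1  0.4 -1.1] tiltz [-0.051  0.021 -0.998]
```

```bash
python3 -m crank '[[[-0.05,0,0.06],0],[[-0.1,0,0.12],0],[[-0.15,0,0.19],0],[[-0.15,0,0.19],0],[[-0.15,0,0.19],0]]'
python3 -c "
from h import *
ge(32,.0008)"
python3 -c "
from h import *
ge(28,.0008)"
```

```text
time_s: 18.6
position: [0.4389, 0.062, 0.2093]
eef_rot: [-0.002, 1.0, 0.01, -0.026]
contact_force: [-0.1, -0.1, -0.6]
width: 0.0262
eye [0.4465 0.0617 0.2609] s 35.87 xh -0.25
shift [-0.1, -0.0, 0.1] turn 0.004 yaw -3.138 rows 0.1 j6 -1.678 t 18.6 F [-0.1 -0.1 -0.6] tiltz [-0.052  0.021 -0.998]
eye [0.4465 0.0617 0.2609] s 35.87 xh -0.25
shift [-0.18, -0.01, 0.21] turn 0.004 yaw -3.138 rows 0.2 j6 -1.678 t 18.6 F [-0.1 -0.1 -0.6] tiltz [-0.052  0.021 -0.998]
```

```bash
python3 -m crank '[[[-0.05,0,0.05],0],[[-0.09,0,0.1],0],[[-0.13,0,0.15],0],[[-0.18,0,0.21],0],[[-0.18,0,0.21],0]]'
python3 -c "
from h import *
ge(24,.0008)"
```

```text
time_s: 19.02
position: [0.4446, 0.0621, 0.2027]
eef_rot: [-0.002, 1.0, 0.01, -0.025]
contact_force: [0.7, -0.4, 0.7]
width: 0.0263
eye [0.4522 0.0618 0.2544] s 27.39 xh 1.42
shift [-0.05, -0.01, 0.12] turn 0.004 yaw -3.138 rows 0.1 j6 -1.676 t 19.02 F [ 0.7 -0.4  0.7] tiltz [-0.05   0.021 -0.999]
```

```bash
python3 -m crank '[[[-0.02,0,0.04],0],[[-0.04,0,0.08],0],[[-0.06,0,0.12],0],[[-0.06,0,0.12],0],[[-0.06,0,0.12],0]]'
python3 -m crank '[[[-0.02,0,0.03],0],[[-0.05,0,0.06],0],[[-0.07,0,0.09],0],[[-0.07,0,0.09],0],[[-0.07,0,0.09],0]]'
python3 -c "
from h import *
ge(17,.0008)"
```

```text
time_s: 19.43
position: [0.4472, 0.0621, 0.1997]
eef_rot: [-0.002, 1.0, 0.01, -0.024]
contact_force: [3.3, 1.0, 2.0]
width: 0.026
time_s: 19.85
position: [0.4494, 0.0622, 0.1967]
eef_rot: [-0.001, 1.0, 0.01, -0.023]
contact_force: [3.4, -0.3, 2.4]
width: 0.0261
eye [0.4569 0.0619 0.2484] s 19.82 xh 2.42
shift [-0.01, -0.01, 0.12] turn 0.003 yaw -3.138 rows 0.1 j6 -1.676 t 19.85 F [ 3.4 -0.3  2.4] tiltz [-0.047  0.021 -0.999]
```

```bash
python3 -m crank '[[[-0.01,0,0.03],0],[[-0.02,0,0.06],0],[[-0.04,0,0.1],0],[[-0.04,0,0.1],0],[[-0.04,0,0.1],0]]'
python3 -c "
from h import *
ge(14,.0014)"
```

```text
time_s: 20.27
position: [0.4512, 0.0623, 0.1928]
eef_rot: [-0.001, 1.0, 0.01, -0.022]
contact_force: [5.7, -1.0, -1.8]
width: 0.0261
eye [0.4586 0.062  0.2446] s 15.69 xh 1.96
shift [-0.02, -0.01, 0.08] turn 0.003 yaw -3.138 rows 0.1 j6 -1.675 t 20.27 F [ 5.7 -1.  -1.8] tiltz [-0.045  0.021 -0.999]
```

```bash
python3 -m crank '[[[-0.01,0,0.02],0],[[-0.02,0,0.05],0],[[-0.04,0,0.08],0],[[-0.04,0,0.08],0],[[-0.04,0,0.08],0]]'
python3 -c "
from h import *
ge(10,.0014)"
```

```text
time_s: 20.68
position: [0.4509, 0.0624, 0.19]
eef_rot: [-0.002, 1.0, 0.01, -0.024]
contact_force: [-3.4, -0.0, 3.6]
width: 0.0258
eye [0.4584 0.0621 0.2417] s 13.25 xh 0.41
shift [-0.09, -0.02, 0.1] turn 0.004 yaw -3.138 rows 0.1 j6 -1.675 t 20.68 F [-3.4 -0.   3.6] tiltz [-0.049  0.021 -0.999]
```

Run:
```python
from h import *
a=grab('wrist'); P,T=wcloud(a); b=grab('scene')
m=(abs(T[...,1])<.014)&(T[...,2]>-.062)&(T[...,2]<-.046)
for lo in np.arange(-.026,.03,.004):
    q=T[m&(T[...,0]>=lo)&(T[...,0]<lo+.004)]; 
    if len(q)>3: print(round(lo+.002,3),len(q),np.median(q[:,2]).round(4),np.percentile(q[:,1],[2,98]).round(4))
W=cloud(b); g=W[(W[...,2]>.295)&(W[...,2]<.335)&(abs(W[...,1]-.06)<.06)&(W[...,0]>.4)&(W[...,0]<.56)]
for x in np.arange(.44,.55,.006):
    q=g[(g[:,0]>=x)&(g[:,0]<x+.006)]
    if len(q): print('x',x.round(3),len(q),q.min(0).round(3),q.max(0).round(3))
x=cv2.resize(a['image'][220:380,200:360],(400,400),interpolation=cv2.INTER_CUBIC); y=cv2.resize(b['image'][150:250,190:290],(400,400),interpolation=cv2.INTER_CUBIC)
cv2.imwrite('pics/w6.png',np.hstack([x,y])[:,:,::-1])
```

```text
-0.024 118 -0.0549 [-0.0019  0.0037]
-0.02 92 -0.0537 [-0.0105  0.0099]
-0.016 368 -0.0546 [-0.012   0.0135]
-0.012 372 -0.0542 [-0.0121  0.0138]
-0.008 251 -0.0542 [-0.0123  0.0139]
-0.004 246 -0.0539 [-0.0123  0.0139]
0.0 253 -0.0535 [-0.0122  0.0138]
0.004 463 -0.0532 [-0.0121  0.0137]
0.008 550 -0.0528 [-0.0121  0.0138]
0.012 564 -0.0526 [-0.0137  0.0131]
0.016 355 -0.0523 [-0.0081  0.0091]
0.02 292 -0.0522 [-0.0062  0.0073]
0.024 292 -0.052 [-0.0061  0.0072]
0.028 316 -0.0517 [-0.0065  0.0072]
x 0.44 441 [0.44  0.    0.295] [0.446 0.12  0.335]
x 0.446 199 [0.446 0.    0.295] [0.452 0.12  0.335]
x 0.452 96 [0.452 0.    0.296] [0.458 0.119 0.333]
x 0.458 46 [0.458 0.001 0.295] [0.464 0.12  0.334]
x 0.464 16 [0.464 0.078 0.295] [0.47  0.119 0.331]
x 0.47 2 [0.47  0.081 0.299] [0.471 0.082 0.302]
x 0.494 2 [0.5   0.07  0.311] [0.5   0.07  0.315]
x 0.5 72 [0.5   0.066 0.299] [0.506 0.078 0.33 ]
x 0.506 77 [0.506 0.064 0.299] [0.512 0.082 0.332]
x 0.512 63 [0.512 0.059 0.299] [0.518 0.084 0.332]
x 0.518 60 [0.518 0.056 0.298] [0.524 0.084 0.332]
x 0.524 38 [0.524 0.051 0.303] [0.53  0.083 0.332]
x 0.53 37 [0.53  0.049 0.301] [0.536 0.081 0.331]
x 0.536 7 [0.536 0.052 0.329] [0.539 0.067 0.331]
```

View pics/w6.png

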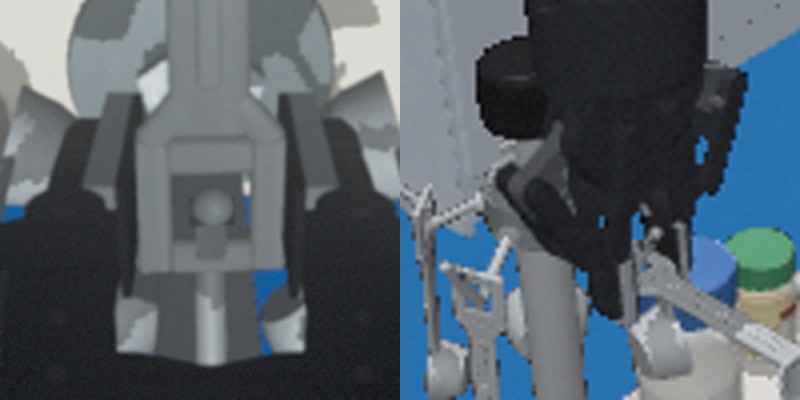

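The push met a firm 5 N at s≈13 mm, with the real stop expected at about 7 mm. The geometry explains it: held level, the plate's inner edge lands on the hook's sloping inner arm. So I'll loosen the grip slightly, let the scoop pitch bowl-down on the wire between the fingers, then regrip it tilted and push on.

```bash
python3 -m crank '[[[0,0,-0.03],0],[[0,0,-0.03],0],[[0,0,-0.03],0],[[0,0,-0.03],0],[[0,0,-0.03],0]]' 0.58
python3 -m crank '[[[0,0,0],0],[[0,0,0],0],[[0,0,0],0],[[0,0,0],0],[[0,0,0],0]]'
cat > pl.py <<'E'
from h import *
a=grab('wrist'); P,T=wcloud(a); b=grab('scene'); ge(10)
m=(abs(P[...,1]-.062)<.009)&(P[...,0]>.3)&(P[...,0]<.49)&(P[...,2]>.1)&(P[...,2]<.30)
q=P[m]; 
for lo in np.arange(.34,.49,.006):
    w=q[(q[:,0]>=lo)&(q[:,0]<lo+.006)]
    if len(w)>3: print('w',lo.round(3),len(w),np.percentile(w[:,2],[5,50,95]).round(4),np.percentile(w[:,1],[2,98]).round(4))
W=cloud(b); q=W[(abs(W[...,1]-.062)<.03)&(W[...,0]>.33)&(W[...,0]<.50)&(W[...,2]>.1)&(W[...,2]<.29)]
for lo in np.arange(.11,.29,.01):
    w=q[(q[:,2]>=lo)&(q[:,2]<lo+.01)]
    if len(w)>3: print('s',lo.round(3),len(w),np.percentile(w[:,0],[5,50,95]).round(4))
x=cv2.resize(a['image'][180:380,180:380],(400,400),interpolation=cv2.INTER_CUBIC); y=cv2.resize(b['image'][150:270,180:300],(400,400),interpolation=cv2.INTER_CUBIC)
cv2.imwrite('pics/w7.png',np.hstack([x,y])[:,:,::-1])
E
python3 pl.py
```

```text
time_s: 21.2
position: [0.4512, 0.0624, 0.1907]
eef_rot: [-0.001, 1.0, 0.011, -0.024]
contact_force: [0.8, 0.6, -0.8]
width: 0.0356
time_s: 21.62
position: [0.4512, 0.0624, 0.1907]
eef_rot: [-0.001, 1.0, 0.011, -0.024]
contact_force: [0.5, -0.3, 0.4]
width: 0.0362
eye [0.4587 0.0621 0.2424] s 13.76 xh 1.0
shift [-0.04, -0.02, 0.12] turn 0.003 yaw -3.138 rows 0.1 j6 -1.675 t 21.72 F [ 0.6 -0.4 -0.3] tiltz [-0.048  0.021 -0.999]
w 0.436 169 [0.2681 0.2705 0.2723] [0.0591 0.0645]
w 0.442 323 [0.2625 0.2987 0.2999] [0.0533 0.0706]
w 0.448 68 [0.2575 0.26   0.2621] [0.0585 0.0653]
w 0.454 66 [0.2523 0.2554 0.2572] [0.0595 0.0644]
w 0.46 2057 [0.1429 0.2098 0.2449] [0.0535 0.0706]
w 0.466 83 [0.132  0.2416 0.2469] [0.053 0.071]
w 0.472 182 [0.2392 0.242  0.2444] [0.0595 0.0702]
w 0.478 174 [0.2424 0.2455 0.2479] [0.0594 0.0652]
w 0.484 159 [0.2468 0.2489 0.251 ] [0.0598 0.0651]
s 0.11 46 [0.4673 0.4741 0.4865]
s 0.12 52 [0.4664 0.477  0.4899]
s 0.13 74 [0.4654 0.4728 0.4868]
s 0.14 19 [0.4649 0.4657 0.4669]
s 0.15 20 [0.464  0.465  0.4661]
s 0.16 20 [0.4637 0.4653 0.4667]
s 0.17 23 [0.463  0.4646 0.4674]
s 0.18 22 [0.4628 0.4639 0.4659]
s 0.19 24 [0.4618 0.4634 0.4651]
s 0.2 14 [0.4622 0.4634 0.4647]
s 0.21 13 [0.4615 0.4629 0.4643]
s 0.22 39 [0.4422 0.4613 0.4643]
s 0.23 91 [0.4404 0.4466 0.4619]
s 0.24 103 [0.4408 0.4463 0.4615]
s 0.25 106 [0.4413 0.4465 0.4611]
s 0.26 92 [0.4403 0.4459 0.4628]
s 0.27 122 [0.4401 0.4474 0.4629]
s 0.28 75 [0.4415 0.4436 0.4635]
```

View pics/w7.png

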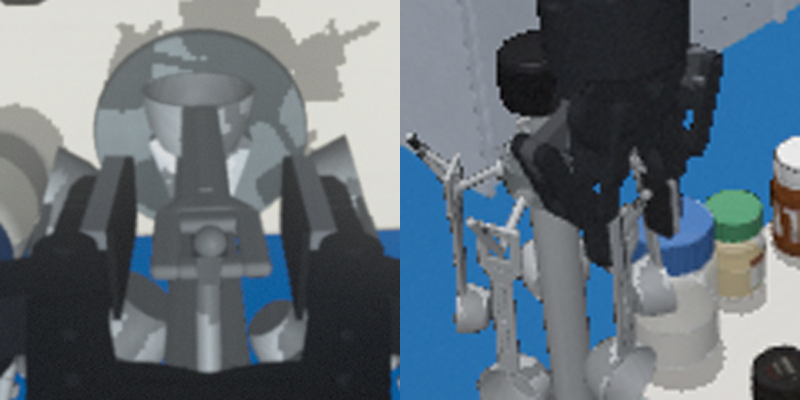

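The scoop dropped home on its own. The handle is vertical (outer face x 0.461–0.467 from z 0.22 down to 0.13) and the plate top is at z≈0.245, the level the already hung scoops have. I'll withdraw and check it.

```bash
python3 -m crank '[[[0,0,0],0],[[0,0,0],0],[[0,0,0],0],[[0,0,0],0],[[0,0,0],0]]' 0.3
python3 -c "
from h import *
p=manip.get_state()['position']; go(p[0]-.004,.062,p[2]+.06)"
```

```text
time_s: 22.13
position: [0.4512, 0.0624, 0.1907]
eef_rot: [-0.001, 1.0, 0.01, -0.024]
contact_force: [0.1, 0.0, -0.2]
width: 0.0597
shift [0.23, 0.03, -1.99] turn 0 yaw -3.138 rows 1.4 j6 -1.675 t 22.13 F [ 0.1  0.  -0.2] tiltz [-0.048  0.021 -0.999]
```

```bash
python3 -m crank '[[[0.1,0.01,-0.4],0],[[0.15,0.02,-0.8],0],[[0.2,0.03,-1.2],0],[[0.23,0.03,-1.6],0],[[0.23,0.03,-2],0]]'
python3 -m crank '[[[0.1,0.02,-0.8],0],[[0.15,0.04,-1.6],0],[[0.2,0.05,-2.4],0],[[0.25,0.06,-3.2],0],[[0.3,0.07,-4],0]]'
python3 -m crank '[[[0,0,0],0],[[0,0,0],0],[[0,0,0],0],[[0,0,0],0],[[0,0,0],0]]'
sed -i 's/w7.png/w8.png/; s/180:380,180:380/200:400,160:400/' pl.py; python3 pl.py; python3 hooks.py | grep -E ' (144|180) '
python3 - <<'E'
from h import *
t=pickle.load(open('last_top.pkl','rb')); W=cloud(t)
for n,x,y,h in (('blue',.552,-.066,.117),('amber',.547,-.218,.09),('shaker',.406,-.016,.105)):
    q=W[(abs(W[...,0]-x)<.05)&(abs(W[...,1]-y)<.05)&(abs(W[...,2]-h)<.012)]; print(n,len(q),np.median(q,0).round(3) if len(q) else '')
E
```

```text
time_s: 22.55
position: [0.4474, 0.062, 0.2527]
eef_rot: [-0.001, 1.0, 0.01, -0.023]
contact_force: [0.8, 0.0, -0.2]
width: 0.0598
time_s: 22.97
position: [0.4439, 0.0615, 0.3753]
eef_rot: [-0.001, 1.0, 0.01, -0.023]
contact_force: [0.4, 0.4, -0.4]
width: 0.0599
time_s: 23.38
position: [0.4434, 0.0616, 0.3736]
eef_rot: [-0.001, 1.0, 0.011, -0.024]
contact_force: [-0.2, -0.2, 0.2]
width: 0.0599
eye [0.451  0.0613 0.4257] s 176.34 xh 86.02
shift [-0.59, -0.12, 6.21] turn 0.003 yaw -3.138 rows 4.5 j6 -1.673 t 23.48 F [-0.8  0.6 -0.6] tiltz [-0.048  0.021 -0.999]
w 0.436 20 [0.2686 0.2705 0.2726] [0.0594 0.0639]
w 0.442 31 [0.2611 0.2689 0.2717] [0.0585 0.065 ]
w 0.448 124 [0.1358 0.1542 0.262 ] [0.054  0.0697]
w 0.454 172 [0.1353 0.1876 0.2564] [0.054  0.0704]
w 0.46 170 [0.2038 0.2333 0.25  ] [0.0533 0.0707]
w 0.466 47 [0.1263 0.2401 0.2468] [0.0532 0.0707]
w 0.472 39 [0.2395 0.2416 0.2443] [0.0579 0.0645]
w 0.478 41 [0.2428 0.2456 0.248 ] [0.0594 0.0645]
w 0.484 41 [0.2467 0.249  0.2517] [0.0594 0.0644]
s 0.11 47 [0.4454 0.4553 0.4688]
s 0.12 61 [0.4464 0.4574 0.4696]
s 0.13 55 [0.448  0.4527 0.4642]
s 0.14 26 [0.4484 0.4496 0.4529]
s 0.15 28 [0.4492 0.4507 0.4533]
s 0.16 24 [0.4509 0.4524 0.4546]
s 0.17 23 [0.4521 0.4535 0.4557]
s 0.18 26 [0.4535 0.4544 0.4571]
s 0.19 29 [0.454  0.4557 0.4584]
s 0.2 29 [0.4555 0.4576 0.4595]
s 0.21 42 [0.4576 0.4589 0.4606]
s 0.22 49 [0.4583 0.4605 0.4626]
s 0.23 42 [0.4591 0.4618 0.4989]
s 0.24 107 [0.454  0.4781 0.4988]
s 0.25 82 [0.4471 0.4956 0.4991]
s 0.26 50 [0.4393 0.4971 0.4998]
s 0.27 4 [0.4387 0.4394 0.4404]
s 144 33 th 178.6 rmax 0.0837 top [0.4389 0.0611 0.2723]
s 180 5 th 180.8 rmax 0.0837 top [0.4383 0.0594 0.2694]
blue 506 [ 0.553 -0.066  0.116]
amber 285 [ 0.557 -0.222  0.09 ]
shaker 224 [ 0.407 -0.016  0.105]
```

View pics/w8.png

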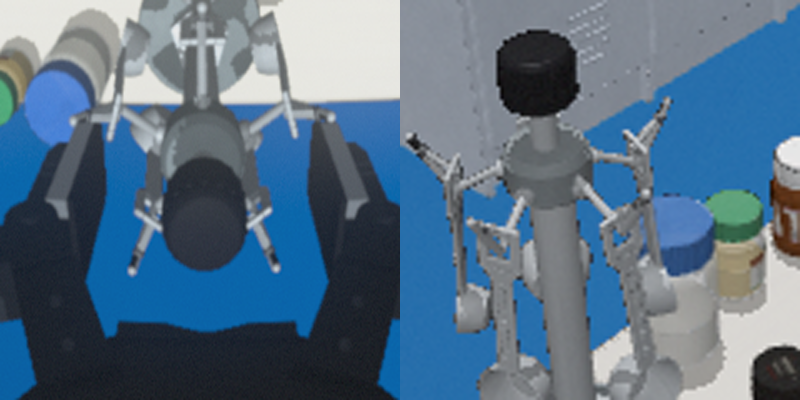

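It's hanging on the front hook in both views (scene crop 620,250), but swinging by about 8°. Let it settle, then measure the plate and the eye.

```bash
cat > pl2.py <<'E'
from h import *
a=grab('scene'); W=cloud(a); s=manip.get_state()
h=W[(abs(W[...,1]-.062)<.012)&(W[...,0]>.42)&(W[...,0]<.49)&(W[...,2]>.145)&(W[...,2]<.215)]
c=np.polyfit(h[:,2],h[:,0],1); print('t',s['time_s'],'lean deg',np.degrees(np.arctan(c[0])).round(2),'x@.23',np.polyval(c,.23).round(4),'F',np.round(s['contact_force'],1))
xl=np.polyval(c,W[...,2]); m=(abs(W[...,0]-xl)<.006)&(abs(W[...,1]-.062)<.018)&(abs(W[...,1]-.062)>.0085)&(W[...,2]>.2)&(W[...,2]<.262)
q=W[m]; print(len(q),'plate z',np.percentile(q[:,2],[0,3,50,97,100]).round(4),'y',np.percentile(q[:,1],[1,99]).round(4))
E
for i in 1 2 3; do python3 -m crank '[[[0,0,0],0],[[0,0,0],0],[[0,0,0],0],[[0,0,0],0],[[0,0,0],0]]' >/dev/null; python3 pl2.py; done
for i in 1 2 3 4 5 6 7 8; do python3 -m crank '[[[0,0,0],0],[[0,0,0],0],[[0,0,0],0],[[0,0,0],0],[[0,0,0],0]]'>/dev/null; done; python3 pl2.py; python3 pl2.py;python3 pl2.py
```

```text
t 24.05 lean deg 5.25 x@.23 0.4611 F [-0.   0.1 -0.7]
64 plate z [0.213  0.2154 0.2277 0.2448 0.246 ] y [0.0477 0.0759]
t 24.5167 lean deg 3.12 x@.23 0.4612 F [ 0.1  0.1 -0.4]
56 plate z [0.2138 0.2158 0.2277 0.2454 0.2459] y [0.0482 0.0758]
t 24.9833 lean deg 4.59 x@.23 0.4612 F [-0.1 -0.5 -0.4]
62 plate z [0.2136 0.2148 0.2286 0.245  0.2453] y [0.0476 0.0757]
t 28.3667 lean deg 3.89 x@.23 0.461 F [-0.   0.3  0.7]
60 plate z [0.213  0.2156 0.2285 0.243  0.2436] y [0.0481 0.0758]
t 28.4167 lean deg 4.37 x@.23 0.4612 F [0.4 0.5 0.3]
58 plate z [0.2134 0.2154 0.2294 0.2449 0.246 ] y [0.0471 0.0762]
t 28.4667 lean deg 4.08 x@.23 0.4613 F [0.  0.1 0.1]
61 plate z [0.2133 0.2154 0.2282 0.2445 0.2452] y [0.0486 0.0759]
```

Run:
```python
from h import *
t=grab('top')['image'].astype(int); o=cv2.imread('pics/t0.png')[:,:,::-1].astype(int)
for n,(u,v) in dict(blue=(304,188),amber=(363,195),shaker=(282,247)).items():
    print(n,abs(t-o).mean(2)[v-14:v+14,u-14:u+14].mean().round(1))
print(manip.hand_in())
```

```text
blue 9.0
amber 11.6
shaker 10.2
the job is handed in; nothing more can be done
None
```

The scoop is hanging on the empty hook at the front of the carousel, and I handed the job in at about 28.5 s (limit 69 s). No verdict is reported.

**What I did**
- **Carousel:** I gripped the knob and turned the rack two clicks (144° clockwise). The empty hook clicked in at the front, and I let go.
- **Scoop:** I picked it up by the eye plate and threaded it down the wire. The forces read at the end of each step were about 6 N at most.
- **Fitting:** Held level, the plate jammed on the hook's inner arm at about 13 mm. I eased off and opened the fingers, and the scoop tipped bowl-down and dropped home by itself. I therefore never pushed it against the stop or felt it click past the keeper.

**Last checks**
- **Hang:** The scoop hangs still, handle about 4° from vertical, bowl down.
- **Eye:** Its centre measures about 2 mm from the listed bend (limit 12 mm), within about 1 mm sideways.
- **Hook:** The hook sits within about 2 mm of the front line, assuming the foot's front faces straight along world -x.
- **Robot:** The gripper is clear of the carousel, with no contact force beyond sensor noise.

**What failed or disagreed**
- **First knob grip:** It slipped off the top. Both cameras showed the real fingertips about 33 mm behind the reported TCP, and I corrected for that afterwards.
- **Keeper:** I judged it only from the eye's position; no picture shows it closed behind the eye.
- **Jars and shaker:** Blue jar and shaker measured within 1 mm of their start. Amber read 10 mm off (limit 30 mm) by a different, rougher measure. The final image comparison showed small differences around all three and neither confirms nor rules out a shift. I never intentionally went near the amber jar, and no contact showed in the force readings.

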